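# Dust off the V-block with the two-stage blow gun and put it away

### The job

Blow the dust off the V-block standing in front of the bench blow gun, without shifting it: squeeze the gun's trigger lever to its first pressure point and hold it there a good second (soft air), then squeeze on past that point, nearly to the end, and hold for a good second (full blast), and let the trigger spring all the way back. Then stand the V-block upright in the middle of the tray labelled with its own outline, flat on the tray's floor, and let go of it. Leave the other loose things on the table where they are.

Things in the scene. Friction and masses are not known exactly. Their poses are not given: they have to be found in the camera images.
- blow_gun: pistol blow gun on a fixed bench stand, upright frame, all of it in its xz plane. Origin on the table, 170 mm straight below the crossing of handle and barrel axes. Black handle rises from the crossing along (-0.574, 0, 0.819), leaning 35 deg to its -x (towards the robot); the barrel runs along (-0.819, 0, -0.574), square to it. Post 190 mm tall at x +40 to +110; base plate 130 x 110
- handle_mid (a point): point on the handle's centre line, 70 mm from the crossing, level with the end of the trigger lever: where to pinch over handle and lever, along the handle. Handle: 22 mm thick (11 mm to each side of this point, towards and away from the nozzle), 26 mm wide in the stand's y, free end 95 mm from the crossing. Back (upper side) is free
- trigger_roll (a point): centre of the 12 mm roll, 26 mm wide, at the free end of the steel lever on the nozzle side (underside) of the handle; moves with it. Hinge along the stand's y, 20 mm up the handle from the crossing and 12 mm to the nozzle side; roll 52 mm from it. Roll's outer face to handle centre line: 38 mm at rest, 31 at the pressure point, 23 at the end (49, 42, 34 over the handle's back)
- first_stage (a joint): first-stage travel of the trigger, rad: 0 released, 0.14 all of it taken up (pressure point). Light spring, about 1.5 N rising to 4 N at the roll
- second_stage (a joint): second-stage travel of the trigger, rad, on the same pin and added to the first: stays 0 until about 9 N at the roll (the pressure point, about 7 mm of roll travel), then grows to 0.16 (end stop, about 8 mm further) at about 14 N. Both spring back when let go
- nozzle_tip (a point): mouth of the thin brass nozzle (10 mm), 85 mm down the barrel axis from the crossing; barrel 26 mm diameter. It blows at a black rubber pad, 120 x 120 x 4 mm, centred 190 mm to the -x side of the stand's origin
- v_block: loose steel V-block, 50 mm (its x) by 40 mm (its y) by 45 mm tall, about 0.45 kg, a V groove 13 mm deep along its top in x; origin at the centre of its underside, z up. It stands on the rubber pad in front of the nozzle, its sides to be gripped are the flat y faces
- tray_v: fixed grey tray on the table; pocket 80 mm (its x) by 66 mm (its y), floor 4 mm above the table, rim 6 mm above that, 74 mm wide outside; origin under the pocket's centre. On its -x side (to the robot) a 36 mm label apron with a raised pictogram: the V-block's end view, a square with a V notch (notch towards +x). The V-block's own tray, empty; the three trays' places are swapped from run to run
- tray_v_floor (a point): centre of the pocket floor of the V-block's tray, where the middle of the V-block's underside must go
- tray_step: fixed grey tray on the table; pocket 80 mm (its x) by 66 mm (its y), floor 4 mm above the table, rim 6 mm above that, 74 mm wide outside; origin under the pocket's centre. On its -x side (to the robot) a 36 mm label apron with a raised pictogram: the step block's end view, an L shape. Empty too, but not for the V-block
- tray_round: fixed grey tray on the table; pocket 80 mm (its x) by 66 mm (its y), floor 4 mm above the table, rim 6 mm above that, 74 mm wide outside; origin under the pocket's centre. On its -x side (to the robot) a 36 mm label apron with a raised pictogram: a plain disc. The round block stands in it
- step_block: loose steel step block, 50 x 40 mm, 45 mm tall on one half and 24 mm on the other; bystander
- round_block: loose steel cylinder, 44 mm diameter, 40 mm tall, in its own tray; bystander
- wire_brush: loose wooden-handled brush lying on the table; bystander
- wrench: loose steel wrench lying on the table; bystander
- hammer: loose hammer lying on the table; bystander
- spray_can: loose black spray can, 56 mm diameter, 170 mm tall; bystander
- bottle: loose clear bottle, 66 mm diameter, 190 mm tall; bystander
- tube_offcut: loose offcut of 50 mm square steel tube, 90 mm long; bystander
Not all that is in view belongs to the job. What is shaped like the tray_v but orange or red is not meant. What is shaped like the v_block but yellow is not meant.

How it is judged:
By the outcome, as a careful person would: the job done as asked, in the order asked, and still so for the second after the job is handed in, with the robot touching nothing.
It also fails if it takes over 61 s, if anything falls off the work surface, if the arm or the gripper's body presses on something with over 40 N, if the wrist force passes 120 N, or if a joint passes its speed limit or range.

### The arm

A 6-joint arm with a two-finger parallel gripper is mounted at the origin on the work surface. World frame = base frame: x ahead of the robot, y to its left, z up, the work surface at z = 0. Lengths are in m, angles in rad, forces in N, time in s.
With the tool pointing down it reaches from about 0.35 to 0.975 m from the base axis. Payload 4.9 kg.
Tool frame: the origin (TCP) lies on the mounting face of the last link; the fingertips stand 173 mm ahead of it and the grasp point (between the pads) lies ctrl.pinch_z ahead of it (ctrl.pinch_z is the distance from the TCP to the grasp point, in m); z points along the fingers, y is the line along which they close (so a half turn about z gives the same grasp; the last joint's range is limited). The gripper opens to 85 mm and grips with 20 to 120 N. Pads are 22 mm wide; open, the fingers measure 114 mm over their backs; the gripper's body (76 mm by 85 mm) begins 54 mm behind the grasp point. The pads swing forward as they close: fully open they stand 13 mm farther back than shut.
Start: joints at [-1.246, 0.053, 1.613, -0, 1.476, -0.119], TCP at [0.268, -0.564, 0.405] pointing down, gripper open.
Joint ranges: [-3.01, 3.01], [-1.01, 2.22], [0.06, 2.58], [-1.02, 4.17], [0.09, 2.62], [-3.14, 3.14]. Speed limits (rad/s): [2.57, 2.57, 3.14, 3.14, 3.14, 3.14].

### API

Orientations are given as a rotation vector (axis times angle).
In Python, from station import telemetry, eyes, ctrl gives the robot as it stands.
- The arm moves only by the tool apply_moves, never from a script. Its argument "plan" is a list of rows, each a list of 5 numbers: the finger opening in m, from 0 to 0.0854, then the shift along the tool's x, y, z in m, then the turn about the tool's z in rad. In form: [[jaw, x, y, z, roll], ...]. A call has 1 to 12 rows; each row is the pose to reach, as a shift and turn from the pose commanded when the call began, along the tool's axes at that moment; what a row does not reach only later rows make up. A row lasts 1/12 s, in which the tool goes at most 41.7 mm and 7.16 degrees, less where a joint would pass 70% of its speed; a pose out of reach is approached as far as the arm can. A call with a gripper value outside its range is refused whole. The fingers move at their own pace and stop on an object; "newtons" is the grip in N (left out, the last holds). Time passes only in rows, so rows that repeat a pose let the fingers close. It gives the time, the measured TCP pose, the force, the opening and the grip force at its end, in the units of the state.
- telemetry.get_obs(): the state, without advancing time (a new reading comes with each control period).
- eyes.get_image(name): name is "side" or "top" or "wrist"; returns a dict with "img" (480x640x3 uint8, blue, green, red), "range_z" (480x640 float32, m along the optical axis (not along the pixel's ray), 0 where there is no reading), "K" (3x3 intrinsics, pixels), "pose" (4x4, takes a point from camera to world coordinates); the wrist camera has in their place "hand_eye" (4x4, takes a point from camera to tool coordinates, whose origin is the TCP and whose axes are the flange's). Camera axes: x right, y down, z forward; pixel columns grow to the right and rows downward; lengths in m; the calibration is good to about 2 mm. A picture is of the moment at which its call begins: read the wrist's pose just before it.
- ctrl.finish_job(): hands the job in; it is judged then, once.
Trained networks look in a picture, given as the dict that the camera call returned (one of the last four; its "shot" number tells which), for a name from the list of things; names that differ only in an ending like _2 or _b are one class to them, and where a whole thing is asked for, a point or a joint stands for the part that bears it (a point fixed in the world has none). Each returns a list of dicts, best first, with "confidence" (0 to 1); they miss things now and then, are a little off and sometimes report something else, mostly with a low value. They report only what shows in the picture. A call takes as long as a camera call. They do not tell look-alikes from the thing itself.
- eyes.search_frame(thing, picture): "box" ([left, top, right, bottom] in pixels, round what is visible of it).
- eyes.outline_of(thing, picture): "region" (480x640 bool, what is visible of it) and "box" ([left, top, right, bottom] in pixels, round what is visible of it).
- eyes.tip_of(thing, picture): "point" ([column, row] in pixels: a listed point, or the origin of a listed thing).
The state is a dict: "t": time; "q": joint angles; "dq": joint speeds; "effort": joint torques, N m; "tool_pos": TCP position; "tool_rot": TCP orientation; "contact_force": force on the tool from outside, world axes, zero at the start; "wrist_torque": the same for the moment, N m; "opening": finger opening in m; "grip_force": force on a finger pad.
Only numpy, scipy, OpenCV 4.12 (cv2) and the standard library are available. Lean on these libraries where they do the work, as an engineer would, in place of code of your own. Each camera call takes 0.05 s, during which the arm holds its last target. There are 200 camera calls.

## Working session

There is one attempt and no reset: what is moved stays moved. The work goes in short steps, Python scripts to look and compute and a tool call to move; the robot and the scene stay as the last step left them, time stands still between calls to the robot, and variables do not carry over. Pictures are saved under pics/ and viewed, at most 10 in all, crops included, and the job is handed in when it is done.

Besides the shell and the picture viewer there is one more tool, called after "Emit:" as name([rows], argument=value, ...), one row to a line, values as JSON. apply_moves: Moves the arm, as the interface text tells. Its arguments: {"type":"object","properties":{"plan":{"type":"array","items":{"type":"array","items":{"type":"number"}}},"newtons":{"type":"number"}},"required":["plan"]}

```bash
ls; mkdir -p pics; cat > h.py <<'E'
import numpy as np, cv2
from scipy.spatial.transform import Rotation as R
from station import telemetry, eyes, ctrl
def grab(name):
    o=telemetry.get_obs(); p=eyes.get_image(name)
    if name=="wrist":
        T=np.eye(4);T[:3,:3]=R.from_rotvec(o["tool_rot"]).as_matrix();T[:3,3]=o["tool_pos"]
        P=T@p["hand_eye"]
    else: P=p["pose"]
    return p,np.array(P)
def cloud(p,P):
    z=p["range_z"];v,u=np.mgrid[:480,:640];K=np.array(p["K"])
    X=np.stack([(u-K[0,2])*z/K[0,0],(v-K[1,2])*z/K[1,1],z],-1)@P[:3,:3].T+P[:3,3]
    X[z<=0]=np.nan
    return X
def pix(p,P,w):
    c=(np.asarray(w)-P[:3,3])@P[:3,:3];k=np.array(p["K"])@c
    return k[:2]/k[2]
E
cat > a.py <<'E'
from h import *
o=telemetry.get_obs();print({k:np.round(v,3) for k,v in o.items()},ctrl.pinch_z)
for n in ["top","side"]:
    p,P=grab(n);cv2.imwrite(f"pics/{n}0.png",p["img"]);C=cloud(p,P);print(n,np.round(P,3).tolist())
    np.savez(f"{n}0.npz",C=C,img=p["img"],K=p["K"],P=P)
    for t in ["blow_gun","v_block","tray_v","tray_step","tray_round","handle_mid","trigger_roll","nozzle_tip","tray_v_floor","spray_can","bottle","step_block","round_block"]:
        for d in eyes.tip_of(t,p)[:3]:
            u,v=np.round(d["point"]).astype(int)
            w=C[v,u] if 0<=u<640 and 0<=v<480 else None
            print(t,round(d["confidence"],2),(u,v),np.round(w,3))
E
python3 a.py
```

```text
pics
{'t': np.float64(0.0), 'q': array([-1.246,  0.053,  1.614, -0.   ,  1.476, -0.119]), 'dq': array([ 0.   ,  0.   ,  0.002, -0.002,  0.002,  0.001]), 'effort': array([ 1.0000e-03, -3.9368e+01, -3.7018e+01, -0.0000e+00,  7.0000e-03,
        0.0000e+00]), 'tool_pos': array([ 0.268, -0.564,  0.403]), 'tool_rot': array([-3.062, -0.691,  0.   ]), 'contact_force': array([-0.716, -0.071,  0.371]), 'wrist_torque': array([0.069, 0.019, 0.103]), 'grip_force': np.float64(0.0), 'opening': np.float64(0.085)} 0.1547
top [[-0.021, -0.992, 0.125, 0.426], [-1.0, 0.019, -0.018, -0.004], [0.015, -0.125, -0.992, 1.374], [0.0, 0.0, 0.0, 1.0]]
blow_gun 0.95 (np.int64(263), np.int64(238)) [0.575 0.138 0.238]
v_block 0.78 (np.int64(240), np.int64(334)) [0.313 0.232 0.041]
v_block 0.65 (np.int64(273), np.int64(291)) [0.438 0.133 0.047]
v_block 0.58 (np.int64(203), np.int64(346)) [0.276 0.351 0.007]
tray_v 0.73 (np.int64(421), np.int64(286)) [ 0.444 -0.327 -0.003]
tray_v 0.57 (np.int64(432), np.int64(350)) [ 0.248 -0.35   0.004]
tray_step 0.96 (np.int64(348), np.int64(282)) [ 0.461 -0.097  0.011]
tray_roun
[... 2202 characters left out ...]
 0.164 0.242]
trigger_roll 0.55 (np.int64(268), np.int64(263)) [0.542 0.155 0.207]
nozzle_tip 0.65 (np.int64(271), np.int64(292)) [0.542 0.152 0.128]
tray_v_floor 0.65 (np.int64(249), np.int64(250)) [ 0.867 -0.027  0.003]
tray_v_floor 0.54 (np.int64(421), np.int64(264)) [ 0.462 -0.323  0.003]
tray_v_floor 0.45 (np.int64(492), np.int64(292)) [0.116 0.032 0.298]
spray_can 0.8 (np.int64(167), np.int64(385)) [0.556 0.421 0.035]
bottle 0.89 (np.int64(280), np.int64(275)) [0.682 0.011 0.027]
step_block 0.58 (np.int64(397), np.int64(284)) [ 0.447 -0.192  0.012]
step_block 0.56 (np.int64(312), np.int64(264)) [ 0.676 -0.102  0.009]
round_block 0.8 (np.int64(396), np.int64(286)) [ 0.45  -0.193  0.003]
```

View pics/top0.png

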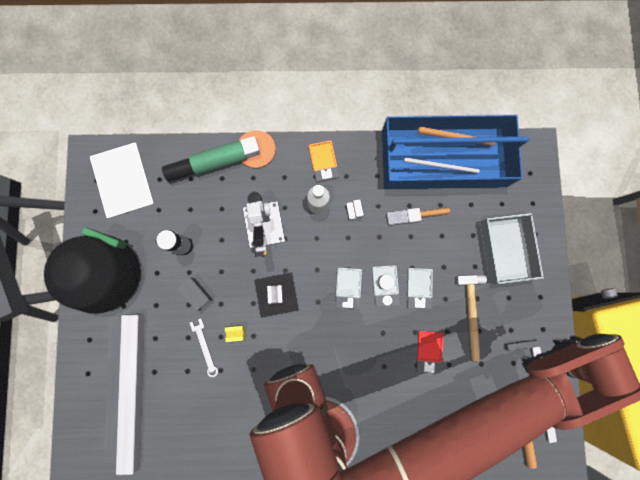

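View pics/side0.png

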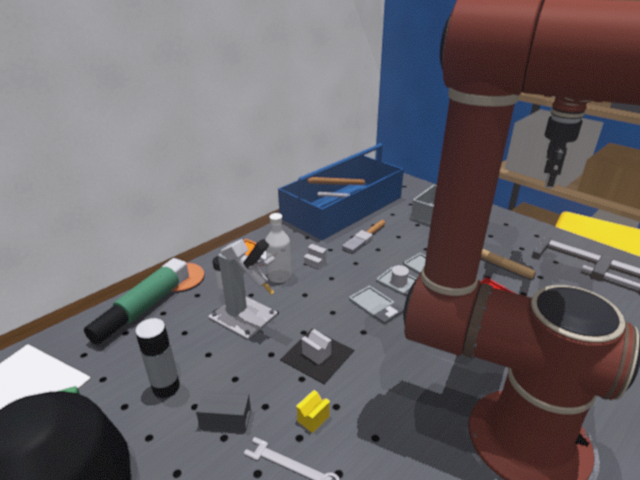

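Top view: the grey V-block is on the pad at (275,294) and its yellow look-alike is at (234,334). The grey trays are at (349,282), (385,281, holding the round block) and (421,282), with labels around row 302. The orange (323,156) and red (430,347) trays are decoys. I still have to tell the two empty grey trays apart by their labels. First I'll get the metric geometry from the saved data.

```bash
cat > b.py <<'E'
from h import *
d=np.load("top0.npz");C=d["C"];img=d["img"]
def rect(m,name):
    n,l,s,c=cv2.connectedComponentsWithStats(m.astype(np.uint8))
    i=1+np.argmax(s[1:,4]);P=C[l==i][:,:2];P=P[~np.isnan(P[:,0])]
    r=cv2.minAreaRect((P*1000).astype(np.float32));print(name,np.round(r[0]),np.round(r[1]),round(r[2],1))
g=img.mean(-1);u=np.arange(640)[None];v=np.arange(480)[:,None]
box=lambda a,b,c,e:(u>=a)&(u<=c)&(v>=b)&(v<=e)
for n in [(240,265,310,325)]:
    print("pad bright", g[280:312:6,250:300:8].round())
    rect(box(*n)&(g<45)&(C[...,2]<0.06),"pad")
rect(box(235,195,295,250)&(g>120),"base bright")
z=C[...,2]
rect(box(235,185,295,262)&(z>0.004)&(z<0.03),"base z")
rect(box(235,185,295,262)&(z>0.15),"gun high")
rect(box(262,280,290,310)&(z>0.03),"vblock")
for n in [(335,262,362,296),(372,262,398,296),(408,262,434,296)]: rect(box(*n)&(g>110),"tray")
cv2.imwrite("pics/labels.png",cv2.resize(img[255:320,230:445],None,fx=3.7,fy=3.7,interpolation=cv2.INTER_CUBIC))
s=np.load("side0.npz")
cv2.imwrite("pics/gunside.png",cv2.resize(s["img"][225:375,195:395],None,fx=4,fy=4,interpolation=cv2.INTER_CUBIC))
E
python3 b.py
```

```text
pad bright [[122.  61.  62.  63.  62.  59. 125.]
 [122.  63.  80. 158.  85.  62. 122.]
 [123.  59.  60. 199.  97.  61. 123.]
 [124.  64.  61. 193. 113.  62. 124.]
 [111.  95.  64.  57.  53.  62. 106.]
 [124. 124.  64.  60.  62.  59.  94.]]Traceback (most recent call last):
  File "b.py", line 11, in <module>
    rect(box(*n)&(g<45)&(C[...,2]<0.06),"pad")
    ~~~~^^^^^^^^^^^^^^^^^^^^^^^^^^^^^^^^^^^^^^
  File "b.py", line 5, in rect
    i=1+np.argmax(s[1:,4]);P=C[l==i][:,:2];P=P[~np.isnan(P[:,0])]
        ~~~~~~~~~^^^^^^^^^
    return _wrapfunc(a, 'argmax', axis=axis, out=out, **kwds)
    return bound(*args, **kwds)
ValueError: attempt to get argmax of an empty sequence
```

Emit:
apply_moves([
  [0.085,0.03,-0.03,0,0],
  [0.085,0.06,-0.06,0,0],
  [0.085,0.09,-0.09,0,0],
  [0.085,0.12,-0.12,0,0],
  [0.085,0.15,-0.15,0,0],
  [0.085,0.18,-0.18,0,0],
  [0.085,0.21,-0.21,0,0],
  [0.085,0.24,-0.24,0,0],
  [0.085,0.26,-0.27,0,0],
  [0.085,0.28,-0.29,0,0],
  [0.085,0.28,-0.29,0,0],
  [0.085,0.28,-0.29,0,0],
])

```text
t: 2.4
tool_pos: [0.397, -0.181, 0.405]
tool_rot: [3.062, 0.696, 0.001]
contact_force: [-0.0, -0.6, 0.4]
opening: 0.0852
grip_force: 0.0
```

```bash
sed -i 's/(g<45)&(C\[...,2\]<0.06)/(g<90)/; s/(g>120),"base/(g>165),"base/; s/(g>110),"tray/(g>145),"tray/' b.py; python3 b.py | tail -8
cat > c.py <<'E'
from h import *
p,P=grab("wrist");cv2.imwrite("pics/w1.png",p["img"]);np.savez("w1.npz",C=cloud(p,P),img=p["img"],K=p["K"],P=P)
print(np.round(P,3).tolist(),p["hand_eye"].round(3).tolist())
E
python3 c.py
```

```text
pad [434. 129.] [133. 120.] 9.9
base bright [634. 164.] [181. 113.] 9.7
base z [655. 136.] [146.  62.] 9.6
gun high [632. 160.] [176.  56.] 3.6
vblock [431. 128.] [50. 41.] 2.2
tray [462. -99.] [77. 91.] 85.3
tray [ 464. -215.] [97. 80.] 2.6
tray [ 457. -323.] [78. 88.] 88.7
[[0.433, -0.854, -0.287, 0.472], [-0.901, -0.41, -0.139, -0.145], [0.001, 0.319, -0.948, 0.374], [0.0, 0.0, 0.0, 1.0]] [[0.001, -0.948, -0.319, 0.083], [1.0, 0.001, -0.0, -0.0], [0.0, -0.319, 0.948, 0.031], [0.0, 0.0, 0.0, 1.0]]
```

View pics/w1.png

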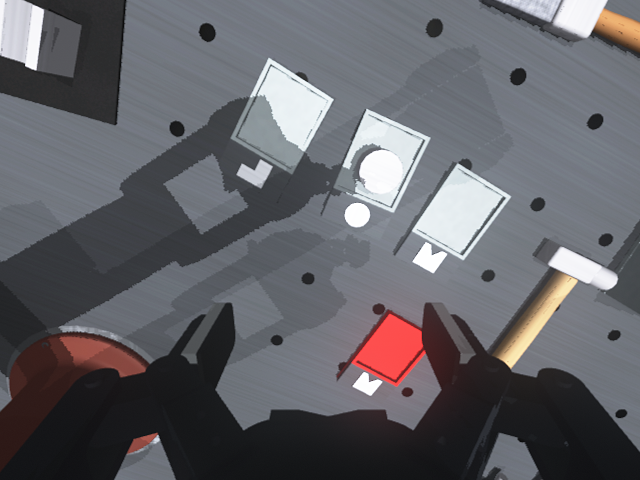

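View pics/gunside.png

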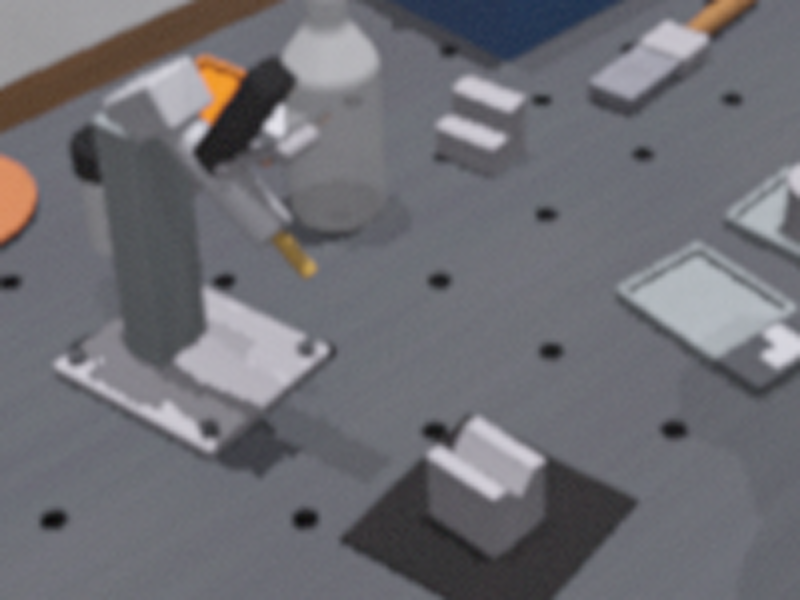

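tray_v is the one at wrist pixel (460,215): it has the V-notch label at (430,257), it is grey, and it is empty. The L label is at (254,173) and the disc label at (357,215). The red V tray at (390,345) is a decoy. The side crop shows the gun with its black handle, lever and roll, and a bridge block on top of the post. Next I'll look at the gun from close by.

Emit:
apply_moves([
  [0.085,0.024,-0.019,-0.02,-0.12],
  [0.085,0.049,-0.038,-0.04,-0.24],
  [0.085,0.073,-0.057,-0.06,-0.36],
  [0.085,0.098,-0.076,-0.08,-0.48],
  [0.085,0.122,-0.095,-0.095,-0.6],
  [0.085,0.146,-0.114,-0.095,-0.72],
  [0.085,0.17,-0.133,-0.095,-0.84],
  [0.085,0.195,-0.152,-0.095,-0.96],
  [0.085,0.22,-0.171,-0.095,-1.08],
  [0.085,0.245,-0.19,-0.095,-1.2],
  [0.085,0.27,-0.21,-0.095,-1.293],
  [0.085,0.2925,-0.228,-0.095,-1.293],
])

```text
t: 3.45
tool_pos: [0.5645, 0.1492, 0.4993]
tool_rot: [-2.028, -2.399, 0.001]
contact_force: [0.5, -1.2, 0.3]
opening: 0.0846
grip_force: 0.0
```

```bash
cat > d.py <<'E'
from h import *
p,P=grab("wrist");cv2.imwrite("pics/w2.png",p["img"]);C=cloud(p,P);np.savez("w2.npz",C=C,img=p["img"],K=p["K"],P=P)
print({k:np.round(v,3) for k,v in telemetry.get_obs().items() if k in("t","tool_pos","tool_rot","q","contact_force")})
for t in ["handle_mid","trigger_roll","nozzle_tip"]:
    for d in eyes.tip_of(t,p)[:2]:
        u,v=np.round(d["point"]).astype(int);print(t,round(d["confidence"],2),(u,v),C[v,u].round(3))
E
python3 d.py
```

```text
{'t': np.float64(3.5), 'q': array([ 0.135, -0.079,  1.589,  0.003,  1.631, -0.032]), 'tool_pos': array([0.565, 0.152, 0.499]), 'tool_rot': array([-2.026, -2.398, -0.004]), 'contact_force': array([-2.991,  1.181, -0.866])}
handle_mid 0.84 (np.int64(341), np.int64(237)) [0.573 0.16  0.244]
trigger_roll 0.63 (np.int64(308), np.int64(227)) [0.548 0.153 0.212]
nozzle_tip 0.68 (np.int64(308), np.int64(205)) [0.544 0.151 0.127]
```

View pics/w2.png

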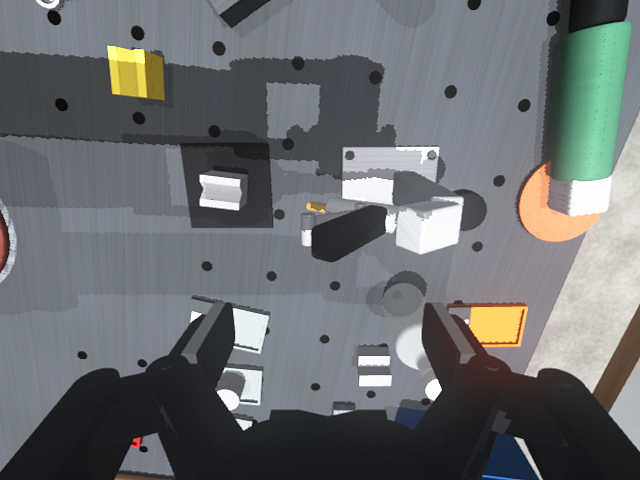

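```bash
cat > e.py <<'E'
from h import *
d=np.load("w2.npz");C=d["C"];img=d["img"];g=img.mean(-1)
u=np.arange(640)[None];v=np.arange(480)[:,None];box=lambda a,b,c,e:(u>=a)&(u<=c)&(v>=b)&(v<=e)
def rect(m,name,C=C):
    n,l,s,c=cv2.connectedComponentsWithStats(m.astype(np.uint8))
    i=1+np.argmax(s[1:,4]);Q=C[l==i];Q=Q[~np.isnan(Q[:,0])]
    r=cv2.minAreaRect((Q[:,:2]*1000).astype(np.float32));print(name,np.round(r[0],1),np.round(r[1]),round(r[2],1),"z",np.round(np.median(Q[:,2]),4))
    return np.array(r[0])/1000
z=C[...,2]
pad=rect(box(170,135,282,235)&(g<75)&(z<.03),"pad")
vb=rect(box(190,160,260,215)&(z>.035)&(z<.06),"vblock")
b=rect(box(330,140,450,215)&(z>.003)&(z<.03),"base")
a=np.radians(9.8);o=np.array([.621,.161])
def loc(X): 
    D=X[...,:2]-o;return np.stack([D[...,0]*np.cos(a)+D[...,1]*np.sin(a),-D[...,0]*np.sin(a)+D[...,1]*np.cos(a),X[...,2]],-1)*1000
L=loc(C)
h=box(305,195,400,265)&(g<60)&(z>.19)
Q=L[h];print("handle n",len(Q),"x",np.percentile(Q[:,0],[1,50,99]).round(1),"y",np.percentile(Q[:,1],[1,5,50,95,99]).round(1),"z",np.percentile(Q[:,2],[1,50,99]).round(1))
bd=Q[:,0]*.819+Q[:,2]*.574;print("back offs",np.percentile(bd,[5,25,50,75,95]).round(1),"expect 108.6")
for k in range(200,265,10):
    q=Q[abs(Q[:,2]-k)<5]
    if len(q)>10:print(k,len(q),q.mean(0).round(1),np.percentile(q[:,1],[3,97]).round(1))
w=box(385,165,470,255)&(z>.15);q=L[w];print("bridge x",np.percentile(q[:,0],[1,50,99]).round(1),"y",np.percentile(q[:,1],[1,99]).round(1),"z",np.percentile(q[:,2],[1,50,99]).round(1))
r=box(298,205,318,245)&(z>.17)&(g>90);q=L[r];print("roll",q.mean(0).round(1),q.min(0).round(1),q.max(0).round(1))
# side cam bridge/gun profile
s=np.load("side0.npz");Ls=loc(s["C"]);m=(abs(Ls[...,1])<45)&(Ls[...,2]>140)&(abs(Ls[...,0])<130)
q=Ls[m]
for k in range(-90,130,10):
    t=q[abs(q[:,0]-k)<5]
    if len(t)>3: print(k,len(t),"z",t[:,2].min().round(),t[:,2].max().round(),"y",t[:,1].min().round(),t[:,1].max().round())
# tray_v from w1
d=np.load("w1.npz");C1=d["C"];g1=d["img"].mean(-1)
rect(box(400,155,515,265)&(g1>140)&(u*.5+v>0)&(v<165+ (u-455)*.65+95),"tray_v",C1)
m=(box(410,236,450,275)&(g1>225)).astype(np.uint8);Q=C1[m>0];print("label",np.nanmean(Q,0).round(4))
E
python3 e.py
```

```text
pad [427.1 134.4] [153. 129.] 9.5 z 0.0031
vblock [427.3 130.4] [51. 41.] 2.6 z 0.0463
base [644.5 182.5] [130.  79.] 9.6 z 0.0095
handle n 2447 x [-68.1 -45.1 -13.7] y [-9.2 -7.6  6.3 14.7 14.9] z [193.  237.1 251.8]
back offs [ 86.5  93.9 100.2 101.4 101.9] expect 108.6
200 202 [-20.4   7.7 200.6] [-8.3 14.8]
210 260 [-26.1   6.3 210.1] [-7.6 14.8]
220 297 [-33.3   6.2 220.1] [-8.2 14.8]
230 340 [-40.5   6.4 230.2] [-8.1 14.9]
240 490 [-52.    5.9 240.9] [-8.4 14.8]
250 808 [-56.8   3.1 248.7] [-8.6 13.8]
bridge x [-5.2 27.1 82.5] y [-15.2  24.1] z [150.7 203.3 220.9]
roll [-73.3   4.7 211.5] [-79.7 -11.2 201.5] [-64.9  15.  242.8]
-80 54 z 202.0 213.0 y -12.0 14.0
-70 68 z 201.0 248.0 y -11.0 15.0
-60 145 z 141.0 253.0 y -12.0 15.0
-50 133 z 141.0 249.0 y -7.0 16.0
-40 137 z 140.0 237.0 y -10.0 15.0
-30 115 z 146.0 218.0 y -14.0 18.0
-20 53 z 157.0 207.0 y 9.0 15.0
-10 29 z 164.0 189.0 y 7.0 17.0
0 125 z 167.0 211.0 y -17.0 17.0
10 141 z 175.0 221.0 y -18.0 20.0
20 61 z 179.0 221.0 y -16.0 21.0
30 183 z 140.0 213.0 y -14.0 25.0
40 80 z 141.0 207.0 y -13.0 25.0
50 69 z 140.0 200.0 y -11.0 25.0
60 22 z 141.0 193.0 y 14.0 24.0
70 19 z 141.0 151.0 y 11.0 21.0
80 25 z 142.0 154.0 y 2.0 21.0
90 20 z 141.0 152.0 y -5.0 18.0
tray_v [ 452.4 -323.4] [82. 94.] 86.0 z 0.0037
label [ 0.3984 -0.3171  0.0089]
```

```bash
cat > f.py <<'E'
from h import *
d=np.load("w2.npz");p,P=grab("wrist");H=np.array(p["hand_eye"]);C=cloud(p,H)*1000
m=(C[...,2]<185)&(C[...,2]>20)
q=C[m];print(len(q))
for k in range(60,180,4):
    for sg in(-1,1):
        t=q[(abs(q[:,2]-k)<2)&(q[:,1]*sg>0)]
        if len(t)>3: print(k,sg,len(t),"|y|",abs(t[:,1]).min().round(1),abs(t[:,1]).max().round(1),"x",t[:,0].min().round(1),t[:,0].max().round(1))
E
python3 f.py
```

```text
56239
76 -1 822 |y| 7.7 24.9 x 17.5 21.8
76 1 846 |y| 9.4 27.0 x 17.4 22.1
80 -1 1608 |y| 0.1 69.0 x 11.4 21.6
80 1 1536 |y| 0.1 67.6 x 11.4 21.6
84 -1 3207 |y| 0.1 71.5 x 5.9 20.5
84 1 3154 |y| 0.1 70.8 x 5.7 20.5
88 -1 3494 |y| 0.1 71.2 x 0.2 19.3
88 1 3609 |y| 0.0 72.5 x 0.3 19.4
92 -1 3382 |y| 0.2 72.1 x -5.3 19.0
92 1 3514 |y| 0.0 73.5 x -5.1 19.2
96 -1 2864 |y| 0.0 71.9 x -10.7 19.1
96 1 2927 |y| 0.2 74.0 x -11.2 18.9
100 -1 2126 |y| 0.1 73.5 x -13.1 19.1
100 1 2170 |y| 0.2 74.1 x -12.6 18.8
104 -1 2338 |y| 7.2 72.9 x -12.1 18.2
104 1 2296 |y| 15.3 74.8 x -11.8 18.2
108 -1 2956 |y| 35.5 73.8 x -11.7 15.2
108 1 2979 |y| 37.2 75.0 x -12.4 15.3
112 -1 1167 |y| 36.7 73.8 x -12.1 15.2
112 1 1141 |y| 38.7 75.4 x -12.1 15.1
116 -1 657 |y| 40.3 71.1 x 6.6 14.9
116 1 661 |y| 41.8 73.2 x 6.5 15.3
120 -1 195 |y| 42.7 63.2 x 4.8 14.3
120 1 179 |y| 44.7 65.1 x 5.3 14.2
124 -1 478 |y| 41.0 51.0 x -2.0 12.7
124 1 487 |y| 42.6 52.5 x -2.1 13.0
128 -1 386 |y| 41.1 55.5 x -8.1 12.4
128 1 378 |y| 42.8 57.2 x -8.3 12.9
132 -1 428 |y| 41.1 55.5 x -10.4 12.6
132 1 429 |y| 42.7 57.3 x -10.4 12.4
136 -1 396 |y| 41.0 55.3 x -10.6 12.5
136 1 401 |y| 42.7 57.1 x -10.8 12.6
140 -1 345 |y| 41.2 55.3 x -10.7 12.3
140 1 344 |y| 42.8 56.9 x -11.3 12.4
144 -1 332 |y| 41.2 55.6 x -11.3 12.4
144 1 342 |y| 42.5 56.9 x -10.4 12.6
148 -1 300 |y| 41.1 55.5 x -10.4 12.4
148 1 290 |y| 42.8 57.1 x -10.8 12.5
152 -1 275 |y| 41.2 55.2 x -10.5 12.4
152 1 262 |y| 42.8 56.5 x -10.5 12.4
156 -1 191 |y| 41.3 53.9 x -10.5 12.1
156 1 199 |y| 42.9 55.0 x -10.0 12.4
160 -1 73 |y| 41.3 42.1 x -8.6 10.3
160 1 75 |y| 43.0 43.8 x -8.8 10.8
```

```bash
cat > g.py <<'E'
from h import *
p,P=grab("wrist");C=cloud(p,P);a=np.radians(9.8);o=np.array([.6118,.1627])
s=np.load("side0.npz");t0=np.load("top0.npz")
np.savez("w3.npz",C=C,img=p["img"],P=P,K=p["K"])
for nm,X,img in [("wrist",C,p["img"]),("side",s["C"],s["img"]),("top",t0["C"],t0["img"])]:
    D=X[...,:2]-o;L=np.stack([D[...,0]*np.cos(a)+D[...,1]*np.sin(a),-D[...,0]*np.sin(a)+D[...,1]*np.cos(a),X[...,2]],-1)*1000
    m=(abs(L[...,1])<25)&(L[...,0]>-95)&(L[...,0]<-20)&(L[...,2]>195)
    q=L[m];c=img.mean(-1)[m];print(nm,len(q))
    for z in range(198,260,4):
        t=q[abs(q[:,2]-z)<2];k=c[abs(q[:,2]-z)<2]
        if len(t): i=np.argsort(t[:,0])[:4];print(z,len(t),"xmin",t[i,0].round(1),"y",t[i,1].round(0),"g",k[i].round(),"xmax",t[:,0].max().round(1))
E
python3 g.py
```

```text
wrist 26231
198 63 xmin [-53.3 -52.5 -51.7 -51.7] y [8. 8. 3. 8.] g [107. 104. 119. 104.] xmax -20.5
202 77 xmin [-69.7 -64.7 -63.1 -62.3] y [11. 11. 11. 11.] g [128. 103. 103. 103.] xmax -20.2
206 74 xmin [-70.8 -70.8 -70.8 -70.7] y [-7. -5. -6. -2.] g [123. 126. 124. 127.] xmax -20.0
210 247 xmin [-70.4 -70.4 -70.3 -70.3] y [2. 3. 5. 4.] g [119. 121. 120. 119.] xmax -20.3
214 164 xmin [-68.5 -68.2 -67.8 -67.7] y [  3. -14.  -1.   0.] g [124. 230. 125. 128.] xmax -20.7
218 82 xmin [-42.9 -40.5 -39.8 -39. ] y [11. 11. 12. 11.] g [95. 88. 80. 59.] xmax -20.0
222 123 xmin [-49.1 -43.8 -43.  -42.2] y [10. 11. 11. 11.] g [104.  66.  53.  77.] xmax -20.9
226 132 xmin [-46.9 -46.1 -45.4 -45.4] y [11. 11. 11. 11.] g [85. 76. 41. 57.] xmax -23.7
230 137 xmin [-50.6 -49.9 -49.1 -48.4] y [11. 11. 11. 11.] g [85. 76. 56. 76.] xmax -26.5
234 148 xmin [-52.8 -52.  -51.3 -50.6] y [11. 12. 11. 11.] g [93. 77. 56. 47.] xmax -29.7
238 145 xmin [-60.8 -60.8 -59.2 -58.5] y [ 2.  3. 10. 10.] g [201. 201. 103.  97.] xmax -32.2
242 263 xmin [-60.8 -60.8 -60.8 -60.7] y [2. 1. 1. 4.] g [201. 201. 200. 200.]
[... 2304 characters left out ...]
   5.  -3.] g [44. 38. 44. 41.] xmax -20.9
230 10 xmin [-37.1 -33.9 -28.4 -28.1] y [-17. -18. -16. -14.] g [115.  99.  44.  38.] xmax -23.9
234 6 xmin [-32.  -28.5 -28.  -27.9] y [-16.   2. -11.  -9.] g [33. 38. 36. 41.] xmax -26.4
238 12 xmin [-58.1 -56.1 -40.6 -35.5] y [  4. -15. -18.   8.] g [ 56. 140. 118. 107.] xmax -29.2
242 22 xmin [-58.3 -57.8 -57.1 -56.5] y [-10.  -7.  -2.   0.] g [65. 54. 45. 46.] xmax -31.3
246 32 xmin [-58.1 -56.7 -56.6 -55.2] y [ -5. -13. -11.  -5.] g [48. 61. 46. 46.] xmax -33.6
250 25 xmin [-53.1 -52.  -51.9 -51.6] y [ -6. -14.   1. -12.] g [47. 47. 46. 43.] xmax -38.1
254 15 xmin [-51.9 -50.7 -49.1 -47.7] y [  3.  -5. -10.  -3.] g [48. 46. 51. 50.] xmax -41.5
```

Emit:
apply_moves([
  [0.065,0.01,-0.006,0.01,-0.11],
  [0.065,0.02,-0.012,0.02,-0.22],
  [0.065,0.031,-0.018,0.03,-0.33],
  [0.065,0.031,-0.018,0.03,-0.44],
  [0.065,0.031,-0.018,0.03,-0.55],
  [0.065,0.031,-0.018,0.03,-0.61],
  [0.065,0.031,-0.018,0.05,-0.61],
  [0.065,0.031,-0.018,0.08,-0.61],
  [0.065,0.031,-0.018,0.1,-0.61],
  [0.065,0.031,-0.018,0.12,-0.61],
  [0.065,0.031,-0.018,0.13,-0.61],
  [0.065,0.031,-0.018,0.13,-0.61],
], newtons=80)

```text
t: 4.75
tool_pos: [0.5394, 0.1755, 0.3668]
tool_rot: [-1.217, -2.892, 0.005]
contact_force: [-0.7, 0.3, -0.7]
opening: 0.0648
grip_force: 0.0
```

```bash
cat > k.py <<'E'
from h import *
import sys
a=np.radians(9.8);o=np.array([.6118,.1627])
p,P=grab("wrist");cv2.imwrite("pics/"+sys.argv[1]+".png",p["img"])
s=telemetry.get_obs();M=R.from_rotvec(s["tool_rot"]).as_matrix()
print(s["t"],s["tool_pos"].round(4),"yaw y",np.degrees(np.arctan2(M[1,1],M[0,1])).round(2),"tilt",np.degrees(np.arccos(-M[2,2])).round(2),s["contact_force"].round(2),s["opening"].round(4))
H=np.array(p["hand_eye"]);T=cloud(p,H)*1000
q=T[(T[...,2]>130)&(T[...,2]<180)&(T[...,1]<0)&(T[...,1]>-60)&(abs(T[...,0])<16)]
print("front finger tip z",q[:,2].max() if len(q) else None)
C=cloud(p,P)
D=C[...,:2]-o;L=np.stack([D[...,0]*np.cos(a)+D[...,1]*np.sin(a),-D[...,0]*np.sin(a)+D[...,1]*np.cos(a),C[...,2]],-1)*1000
def gun(X):
    X=np.asarray(X)-np.r_[o,0];return np.array([X[0]*np.cos(a)+X[1]*np.sin(a),-X[0]*np.sin(a)+X[1]*np.cos(a),X[2]])*1000
print("TCP gun",gun(s["tool_pos"]).round(1))
for n,c in [("corner",[-.0115,-s["opening"]/2,.150]),("rear",[-.0115,s["opening"]/2,.150])]: print(n,gun(s["tool_pos"]+M@np.array(c)).round(1))
E
python3 k.py w4
```

```text
Traceback (most recent call last):
  File "k.py", line 6, in <module>
    print(s["t"],s["tool_pos"].round(4),"yaw y",np.degrees(np.arctan2(M[1,1],M[0,1])).round(2),"tilt",np.degrees(np.arccos(-M[2,2])).round(2),s["contact_force"].round(2),s["opening"].round(4))
                                                                                                                                                                          ^^^^^^^^^^^^^^^^^^
AttributeError: 'float' object has no attribute 'round'
```

View pics/w4.png

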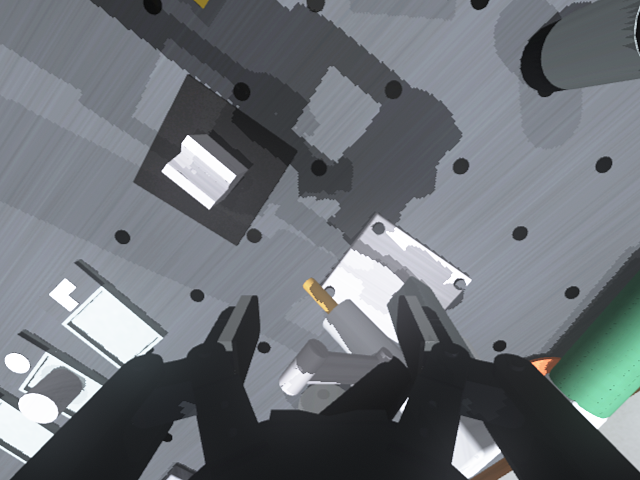

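The roll shows at (300,370) between the two fingers: the front finger is at (235,330), and the rear finger at (415,320) is clear of the handle. The handle sits below the gripper body, as planned.

```bash
sed -i 's/s\["opening"\].round(4)/round(s["opening"],4)/' k.py; python3 k.py w5
```

```text
4.85 [0.5403 0.1761 0.3705] yaw y 44.39 tilt 0.05 [-0.76  0.09 -0.53] 0.065
front finger tip z 168.97086506631027
TCP gun [-68.2  25.4 370.5]
corner [-88.3  -2.6 220.5]
rear [-34.8  34.3 220.5]
```

Emit:
apply_moves([
  [0.065,-0.003,0.004,0.003,0],
  [0.065,-0.006,0.008,0.003,0],
  [0.065,-0.009,0.0125,0.003,0],
  [0.065,-0.009,0.0125,0.003,0],
  [0.065,-0.009,0.0125,0.003,0],
])

```text
t: 5.27
tool_pos: [0.5559, 0.1793, 0.3672]
tool_rot: [1.215, 2.896, 0.001]
contact_force: [0.1, 0.4, -0.0]
opening: 0.0653
grip_force: 0.0
```

Emit:
apply_moves([
  [0.065,-0.0006,0.0008,0,0],
  [0.065,-0.0012,0.0016,0,0],
  [0.065,-0.0012,0.0016,0,0],
])

```text
t: 5.52
tool_pos: [0.5573, 0.1795, 0.3667]
tool_rot: [-1.216, -2.897, 0.0]
contact_force: [-0.3, 0.4, 0.6]
opening: 0.0651
grip_force: 0.1
```

Emit:
apply_moves([
  [0.065,-0.0006,0.0008,-0.0005,0],
  [0.065,-0.0012,0.0016,-0.001,0],
  [0.065,-0.0012,0.0016,-0.001,0],
])

```text
t: 5.77
tool_pos: [0.5589, 0.1796, 0.3673]
tool_rot: [-1.215, -2.894, 0.002]
contact_force: [-4.0, -0.3, 0.4]
opening: 0.065
grip_force: 2.0
```

Emit:
apply_moves([
  [0.065,-0.0006,0.0008,-0.001,0],
  [0.065,-0.0009,0.0012,-0.0015,0],
  [0.065,-0.0009,0.0012,-0.0015,0],
  [0.065,-0.0009,0.0012,-0.0015,0],
])

```text
t: 6.1
tool_pos: [0.5602, 0.1799, 0.3689]
tool_rot: [-1.215, -2.894, 0.003]
contact_force: [-5.3, -0.9, 0.9]
opening: 0.0648
grip_force: 3.0
```

```bash
python3 k.py w6
```

```text
6.15 [0.5602 0.1799 0.3689] yaw y 44.45 tilt 0.19 [-6.64 -0.29  0.72] 0.0648
front finger tip z 173.72527724229224
TCP gun [-47.9  25.7 368.9]
corner [-68.6  -2.2 218.9]
rear [-15.2  34.7 218.7]
```

Emit:
apply_moves([
  [0.065,-0.0004,0.0006,-0.0005,0],
  [0.065,-0.0006,0.0008,-0.001,0],
  [0.065,-0.0006,0.0008,-0.001,0],
])

```text
t: 6.4
tool_pos: [0.5611, 0.18, 0.3699]
tool_rot: [-1.215, -2.893, 0.003]
contact_force: [-7.6, -1.1, 0.5]
opening: 0.065
grip_force: 3.5
```

```bash
python3 k.py w7
```

```text
6.45 [0.5611 0.18   0.3698] yaw y 44.45 tilt 0.23 [-7.44 -0.7   0.67] 0.0651
front finger tip z 173.86771161377226
TCP gun [-47.   25.7 369.8]
corner [-67.9  -2.3 219.9]
rear [-14.3  34.8 219.7]
```

Emit:
apply_moves([
  [0.065,-0.0004,0.0006,-0.0005,0],
  [0.065,-0.0004,0.0006,-0.0005,0],
  [0.065,-0.0004,0.0006,-0.0005,0],
])

```text
t: 6.7
tool_pos: [0.5616, 0.1801, 0.3703]
tool_rot: [-1.215, -2.893, 0.004]
contact_force: [-9.1, -0.9, 2.7]
opening: 0.065
grip_force: 4.1
```

Emit:
apply_moves([
  [0.065,-0.0004,0.0006,-0.0005,0],
  [0.065,-0.0004,0.0006,-0.0005,0],
  [0.065,-0.0004,0.0006,-0.0005,0],
])

```text
t: 6.95
tool_pos: [0.5622, 0.1802, 0.3708]
tool_rot: [-1.214, -2.892, 0.005]
contact_force: [-9.6, -0.4, 3.4]
opening: 0.065
grip_force: 4.6
```

```bash
cat > r.py <<'E'
from h import *
a=np.radians(9.8);o=np.array([.6118,.1627])
p,P=grab("wrist");C=cloud(p,P)
D=C[...,:2]-o;L=np.stack([D[...,0]*np.cos(a)+D[...,1]*np.sin(a),-D[...,0]*np.sin(a)+D[...,1]*np.cos(a),C[...,2]],-1)*1000
s=telemetry.get_obs();M=R.from_rotvec(s["tool_rot"]).as_matrix()
m=(abs(L[...,1])<16)&(L[...,0]>-80)&(L[...,0]<-50)&(L[...,2]>195)&(L[...,2]<232)&(np.mgrid[:480,:640][1]>262)&(p["img"].mean(-1)>70)
q=L[m];print("F",s["contact_force"].round(1),"t",round(s["t"],2),s["tool_pos"].round(4),"n",len(q),"roll x",np.percentile(q[:,0],[2,50]).round(1),"z",np.percentile(q[:,2],[50,98]).round(1))
cv2.imwrite("pics/roll_%d.png"%int(s["t"]*100),p["img"])
E
python3 r.py
```

```text
F [-9.8 -0.7  2.4] t 7.0 [0.5622 0.1802 0.3708] n 1190 roll x [-67.4 -59.7] z [213.4 217.1]
```

Emit:
apply_moves([
  [0.065,-0.0003,0.0004,-0.001,0],
  [0.065,-0.0003,0.0004,-0.0015,0],
  [0.065,-0.0003,0.0004,-0.0015,0],
])

```text
t: 7.25
tool_pos: [0.5628, 0.1803, 0.3722]
tool_rot: [-1.215, -2.893, 0.004]
contact_force: [-8.1, -0.0, 0.9]
opening: 0.0652
grip_force: 3.9
```

```bash
python3 r.py
```

```text
F [-8.4 -1.   1.6] t 7.3 [0.5628 0.1803 0.3722] n 1127 roll x [-66.5 -59.2] z [215.  218.2]
```

Emit:
apply_moves([
  [0.065,-0.0003,0.0004,-0.0003,0],
  [0.065,-0.0003,0.0004,-0.0003,0],
  [0.065,-0.0003,0.0004,-0.0003,0],
])

```text
t: 7.55
tool_pos: [0.5632, 0.1804, 0.3724]
tool_rot: [-1.214, -2.892, 0.005]
contact_force: [-8.8, -0.7, 1.3]
opening: 0.065
grip_force: 4.3
```

```bash
python3 r.py
```

```text
F [-7.2 -1.6  0.9] t 7.6 [0.5632 0.1804 0.3724] n 1109 roll x [-66.4 -59. ] z [215.1 218.5]
```

Emit:
apply_moves([
  [0.065,-0.0004,0.0006,-0.0008,0],
  [0.065,-0.0004,0.0006,-0.0008,0],
  [0.065,-0.0004,0.0006,-0.0008,0],
])

```text
t: 7.85
tool_pos: [0.5639, 0.1805, 0.3732]
tool_rot: [-1.214, -2.892, 0.005]
contact_force: [-8.3, -0.5, 1.5]
opening: 0.0651
grip_force: 4.5
```

```bash
python3 r.py
```

```text
F [-8.5 -0.7  2.5] t 7.9 [0.5639 0.1805 0.3732] n 1063 roll x [-65.9 -58.7] z [216.1 219.3]
```

Emit:
apply_moves([
  [0.065,-0.0003,0.0004,-0.0005,0],
  [0.065,-0.0003,0.0004,-0.0005,0],
  [0.065,-0.0003,0.0004,-0.0005,0],
])

```text
t: 8.15
tool_pos: [0.5642, 0.1805, 0.3732]
tool_rot: [-1.214, -2.891, 0.006]
contact_force: [-9.4, -1.4, 1.0]
opening: 0.0654
grip_force: 4.9
```

```bash
python3 r.py
```

```text
F [-10.2  -1.2   1.1] t 8.2 [0.5641 0.1805 0.3732] n 1057 roll x [-65.8 -58.7] z [216.1 219.1]
```

Emit:
apply_moves([
  [0.065,-0.0003,0.0004,-0.0003,0],
  [0.065,-0.0003,0.0004,-0.0003,0],
  [0.065,-0.0003,0.0004,-0.0003,0],
])

```text
t: 8.45
tool_pos: [0.5645, 0.1806, 0.3732]
tool_rot: [-1.214, -2.89, 0.007]
contact_force: [-10.6, -2.0, 1.1]
opening: 0.0648
grip_force: 5.4
```

```bash
python3 r.py
```

```text
F [-11.3  -0.9   1.3] t 8.5 [0.5645 0.1806 0.3732] n 1051 roll x [-65.8 -58.6] z [216.  219.1]
```

The force is rising while the roll stays put, so this is the pressure point. I'll hold here.

Emit:
apply_moves([
  [0.065,0,0,0,0],
  [0.065,0,0,0,0],
  [0.065,0,0,0,0],
  [0.065,0,0,0,0],
  [0.065,0,0,0,0],
  [0.065,0,0,0,0],
  [0.065,0,0,0,0],
  [0.065,0,0,0,0],
  [0.065,0,0,0,0],
  [0.065,0,0,0,0],
  [0.065,0,0,0,0],
  [0.065,0,0,0,0],
])

```text
t: 9.5
tool_pos: [0.5644, 0.1806, 0.3733]
tool_rot: [-1.214, -2.89, 0.007]
contact_force: [-10.3, -0.5, 1.0]
opening: 0.0651
grip_force: 5.4
```

Emit:
apply_moves([
  [0.065,0,0,0,0],
  [0.065,0,0,0,0],
  [0.065,0,0,0,0],
  [0.065,0,0,0,0],
  [0.065,0,0,0,0],
  [0.065,0,0,0,0],
])

```text
t: 10.0
tool_pos: [0.5644, 0.1806, 0.3733]
tool_rot: [-1.214, -2.89, 0.007]
contact_force: [-11.0, -1.3, 1.9]
opening: 0.0651
grip_force: 5.4
```

```bash
python3 r.py
```

```text
F [-9.9 -1.3  1.3] t 10.05 [0.5644 0.1806 0.3733] n 1055 roll x [-65.7 -58.7] z [216.  219.1]
```

Emit:
apply_moves([
  [0.065,-0.0006,0.0008,-0.001,0],
  [0.065,-0.0012,0.0016,-0.002,0],
  [0.065,-0.0017,0.0025,-0.003,0],
  [0.065,-0.0017,0.0025,-0.003,0],
])

```text
t: 10.38
tool_pos: [0.5668, 0.181, 0.3752]
tool_rot: [-1.213, -2.886, 0.01]
contact_force: [-13.7, -1.7, -0.4]
opening: 0.065
grip_force: 7.2
```

```bash
python3 r.py
```

```text
F [-14.7  -1.7  -1.4] t 10.43 [0.5667 0.181  0.3751] n 924 roll x [-64.4 -57.8] z [218.  220.8]
```

Emit:
apply_moves([
  [0.065,-0.0006,0.0008,-0.0007,0],
  [0.065,-0.0011,0.0016,-0.0015,0],
  [0.065,-0.0011,0.0016,-0.0015,0],
])

```text
t: 10.68
tool_pos: [0.5682, 0.1813, 0.3759]
tool_rot: [-1.212, -2.884, 0.013]
contact_force: [-17.5, -2.8, -1.5]
opening: 0.0649
grip_force: 8.7
```

```bash
python3 r.py
```

```text
F [-16.6  -2.9  -0.4] t 10.73 [0.5681 0.1813 0.3758] n 859 roll x [-63.7 -57.4] z [219.1 221.6]
```

Emit:
apply_moves([
  [0.065,-0.0006,0.0008,-0.001,0],
  [0.065,-0.0011,0.0016,-0.002,0],
  [0.065,-0.0011,0.0016,-0.002,0],
])

```text
t: 10.98
tool_pos: [0.5693, 0.1815, 0.3762]
tool_rot: [-1.21, -2.88, 0.017]
contact_force: [-20.5, -3.1, -1.6]
opening: 0.0648
grip_force: 10.3
```

```bash
python3 r.py
```

```text
F [-20.   -3.4  -2.5] t 11.03 [0.5693 0.1815 0.3762] n 816 roll x [-63.4 -57.2] z [219.5 222. ]
```

Emit:
apply_moves([
  [0.065,-0.0006,0.0008,-0.0007,0],
  [0.065,-0.0008,0.0012,-0.0012,0],
  [0.065,-0.0008,0.0012,-0.0012,0],
])

```text
t: 11.28
tool_pos: [0.5701, 0.1817, 0.3763]
tool_rot: [-1.209, -2.877, 0.021]
contact_force: [-22.6, -3.9, -2.9]
opening: 0.0648
grip_force: 11.8
```

```bash
python3 r.py
```

```text
F [-23.8  -4.8  -4.5] t 11.33 [0.5701 0.1817 0.3763] n 801 roll x [-63.2 -57.1] z [219.7 221.9]
```

```bash
python3 - <<'E'
import cv2,glob
f=sorted(glob.glob("pics/roll_*.png"),key=lambda s:int(s[10:-4]))[-1]
i=cv2.imread(f)[250:450,170:430];cv2.imwrite("pics/c8.png",cv2.resize(i,None,fx=3,fy=3))
E
python3 k.py w8
```

```text
11.3833 [0.5701 0.1817 0.3763] yaw y 44.41 tilt 1.41 [-23.6   -3.52  -3.35] 0.0645
front finger tip z 179.7309657201561
TCP gun [-37.9  25.8 376.3]
corner [-61.6  -1.9 226.8]
rear [ -8.5  34.7 225.5]
```

View pics/c8.png

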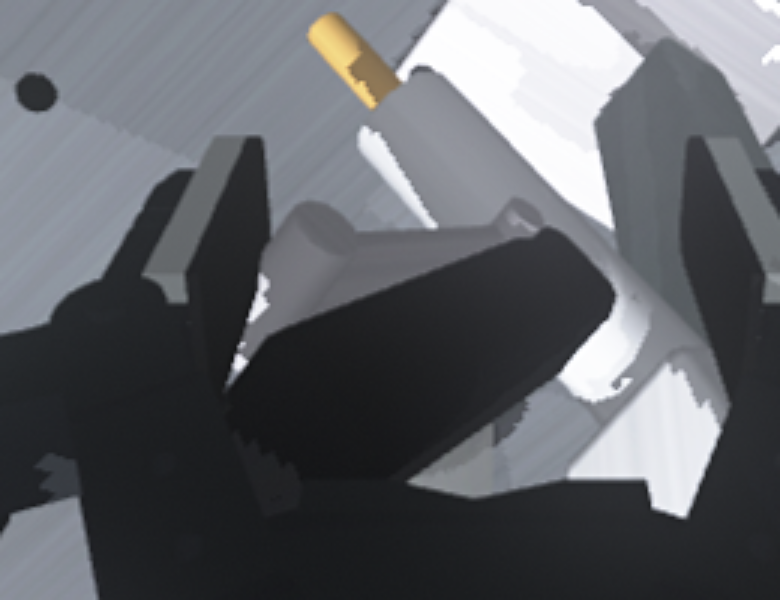

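The handle's end is touching the front finger's link above the pad. I'll lift so that only the pad faces the handle, then push on.

Emit:
apply_moves([
  [0.065,0.0006,-0.0008,-0.002,0],
  [0.065,0.0009,-0.0012,-0.004,0],
  [0.065,0.0009,-0.0012,-0.006,0],
  [0.065,0.0009,-0.0012,-0.006,0],
])

```text
t: 11.72
tool_pos: [0.5697, 0.1817, 0.3825]
tool_rot: [-1.211, -2.882, 0.014]
contact_force: [-14.5, -1.3, -9.4]
opening: 0.0648
grip_force: 7.5
```

```bash
python3 r.py
```

```text
F [-15.2  -2.7  -8. ] t 11.77 [0.5697 0.1817 0.3824] n 894 roll x [-67.7 -57.2] z [203.8 213.1]
```

The roll slipped out under the fingertip. I'll redo the whole squeeze with a flatter yaw and wide-open fingers, so the flat pad face does the pressing and the link stays clear of the handle.

Emit:
apply_moves([
  [0.065,0.0095,-0.0105,0.0,0],
  [0.065,0.0095,-0.0105,-0.02,0],
  [0.065,0.0095,-0.0105,-0.05,0],
  [0.085,0.0095,-0.0105,-0.07,0.08],
  [0.085,0.0095,-0.0105,-0.07,0.17],
  [0.085,0.0095,-0.0105,-0.07,0.26],
  [0.085,0.0095,-0.0105,-0.07,0.342],
  [0.085,0.0095,-0.0105,-0.07,0.342],
  [0.085,0.0095,-0.0105,-0.07,0.342],
], newtons=100)

```text
t: 12.52
tool_pos: [0.5587, 0.1813, 0.4586]
tool_rot: [1.688, 2.648, 0.001]
contact_force: [-0.4, -0.3, -0.2]
opening: 0.0847
grip_force: 0.0
```

```bash
python3 r.py;python3 k.py w9
```

```text
F [ 0.6 -0.3  0.2] t 12.57 [0.5586 0.1814 0.4585] n 829 roll x [-70.4 -62.8] z [210.2 213.1]
12.6167 [0.5586 0.1813 0.4584] yaw y 24.96 tilt 0.04 [-0.37 -0.44 -0.25] 0.0852
front finger tip z 161.43964846727613
TCP gun [-49.3  27.4 458.4]
corner [-87.3   5.2 308.4]
rear [ -5.   27.5 308.4]
```

View pics/w9.png

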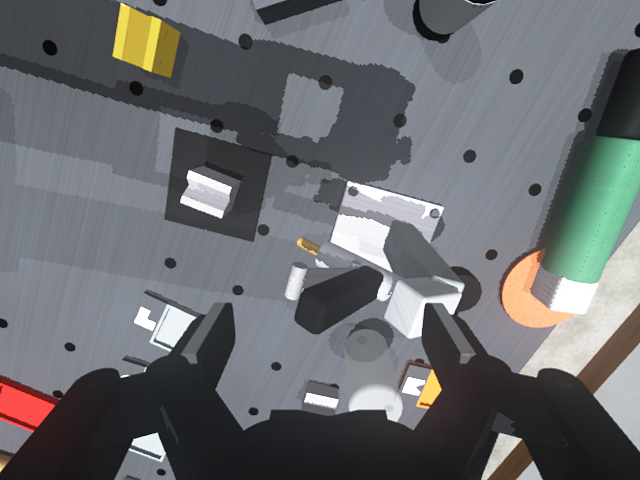

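Emit:
apply_moves([
  [0.085,0.003,0,0.03,0],
  [0.085,0.003,0,0.06,0],
  [0.085,0.003,0,0.08,0],
  [0.085,0.003,0,0.092,0],
  [0.085,0.003,0,0.096,0],
  [0.085,0.003,0,0.096,0],
])

```text
t: 13.12
tool_pos: [0.5571, 0.184, 0.3615]
tool_rot: [-1.69, -2.647, 0.002]
contact_force: [-0.1, 0.1, -0.3]
opening: 0.0849
grip_force: 0.0
```

```bash
python3 k.py w10
```

```text
13.1667 [0.5575 0.1841 0.363 ] yaw y 24.88 tilt 0.05 [-0.61 -0.64  0.4 ] 0.0849
front finger tip z 162.08123138162762
TCP gun [-49.9  30.3 363. ]
corner [-87.7   8.2 213. ]
rear [ -5.7  30.3 213.1]
```

Emit:
apply_moves([
  [0.085,-0.002,0.0075,0,0],
  [0.085,-0.004,0.015,0,0],
  [0.085,-0.0045,0.0165,0,0],
  [0.085,-0.0045,0.0165,0,0],
])

```text
t: 13.5
tool_pos: [0.5747, 0.1871, 0.3636]
tool_rot: [-1.691, -2.647, 0.0]
contact_force: [-3.2, -0.7, 2.6]
opening: 0.0851
grip_force: 1.8
```

Emit:
apply_moves([
  [0.085,-0.0003,0.001,-0.0012,0],
  [0.085,-0.0006,0.002,-0.0025,0],
  [0.085,-0.0008,0.003,-0.004,0],
  [0.085,-0.0008,0.003,-0.004,0],
])

```text
t: 13.83
tool_pos: [0.5768, 0.1875, 0.3663]
tool_rot: [-1.69, -2.646, 0.003]
contact_force: [-7.1, -1.2, 1.3]
opening: 0.0851
grip_force: 3.1
```

```bash
python3 r.py
```

```text
F [-5.5 -1.   0.7] t 13.88 [0.5767 0.1875 0.3661] n 305 roll x [-54.9 -51.9] z [203.  205.4]
```

Emit:
apply_moves([
  [0.085,-0.0003,0.001,-0.001,0],
  [0.085,-0.0003,0.001,-0.001,0],
  [0.085,-0.0003,0.001,-0.001,0],
])

```text
t: 14.13
tool_pos: [0.5775, 0.1876, 0.3669]
tool_rot: [-1.689, -2.645, 0.004]
contact_force: [-5.8, -1.1, 1.4]
opening: 0.085
grip_force: 3.5
```

Emit:
apply_moves([
  [0.085,-0.0002,0.0007,-0.0007,0],
  [0.085,-0.0002,0.0007,-0.0007,0],
  [0.085,-0.0002,0.0007,-0.0007,0],
])

```text
t: 14.38
tool_pos: [0.5781, 0.1878, 0.3676]
tool_rot: [-1.689, -2.645, 0.005]
contact_force: [-7.9, -1.2, 1.6]
opening: 0.0851
grip_force: 3.9
```

```bash
sed -i 's/\[1\]>262/[1]>225/; s/>70)/>85)/' r.py; python3 r.py; python3 - <<'E'
import cv2,glob
f=sorted(glob.glob("pics/roll_*.png"),key=lambda s:int(s.split("_")[-1][:-4]))[-1]
i=cv2.imread(f)[230:430,170:430];cv2.imwrite("pics/c10.png",cv2.resize(i,None,fx=3,fy=3))
E
```

```text
F [-7.8 -0.2  2. ] t 14.43 [0.5781 0.1877 0.3676] n 1927 roll x [-67.  -59.8] z [213.5 216.7]
```

View pics/c10.png

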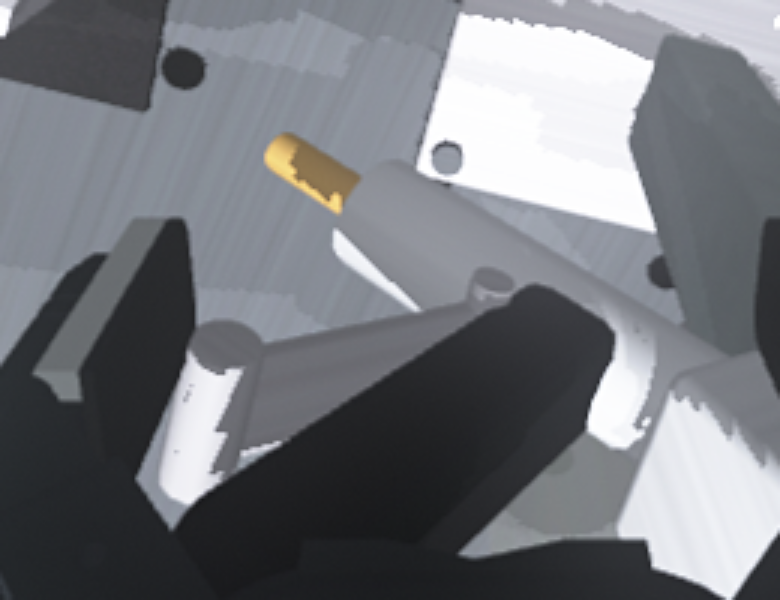

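The roll is against the pad edge at about (235,345) in the full frame, with no contact at the handle. I'll use the roll's top height as the gauge: about 213 at rest, 219 at the pressure point and 225 at the end.

Emit:
apply_moves([
  [0.085,-0.0003,0.001,-0.0012,0],
  [0.085,-0.0003,0.0012,-0.0018,0],
  [0.085,-0.0003,0.0012,-0.0018,0],
])

```text
t: 14.68
tool_pos: [0.5794, 0.188, 0.3693]
tool_rot: [-1.689, -2.644, 0.005]
contact_force: [-7.4, -1.5, 1.7]
opening: 0.0851
grip_force: 3.9
```

```bash
python3 r.py
```

```text
F [-7.6 -0.7  1.2] t 14.73 [0.5793 0.188  0.3693] n 1708 roll x [-65.9 -59.2] z [215.2 218.1]
```

Emit:
apply_moves([
  [0.085,-0.0002,0.0006,-0.0006,0],
  [0.085,-0.0002,0.0006,-0.0006,0],
  [0.085,-0.0002,0.0006,-0.0006,0],
])

```text
t: 14.98
tool_pos: [0.5799, 0.188, 0.3698]
tool_rot: [-1.689, -2.644, 0.005]
contact_force: [-7.7, 0.2, 2.0]
opening: 0.0849
grip_force: 4.1
```

```bash
python3 r.py
```

```text
F [-8.  -0.9  1.1] t 15.03 [0.5799 0.188  0.3699] n 1628 roll x [-65.5 -59. ] z [215.8 218.6]
```

Emit:
apply_moves([
  [0.085,-0.0001,0.0005,-0.0005,0],
  [0.085,-0.0001,0.0005,-0.0005,0],
  [0.085,-0.0001,0.0005,-0.0005,0],
])

```text
t: 15.28
tool_pos: [0.5803, 0.1881, 0.3703]
tool_rot: [-1.689, -2.644, 0.006]
contact_force: [-9.3, -1.2, 2.2]
opening: 0.0853
grip_force: 4.3
```

```bash
python3 r.py
```

```text
F [-9.2 -0.9  2.2] t 15.33 [0.5803 0.1882 0.3703] n 1545 roll x [-65.1 -58.7] z [216.2 219. ]
```

Just reaching the stop. Two more small steps into the plateau, then a hold.

Emit:
apply_moves([
  [0.085,-0.0002,0.0006,-0.0004,0],
  [0.085,-0.0002,0.0006,-0.0004,0],
  [0.085,-0.0002,0.0006,-0.0004,0],
])

```text
t: 15.58
tool_pos: [0.5807, 0.1882, 0.3704]
tool_rot: [-1.688, -2.643, 0.007]
contact_force: [-10.4, -0.4, 2.2]
opening: 0.0853
grip_force: 4.9
```

```bash
python3 r.py
```

```text
F [-9.7 -0.7  2. ] t 15.63 [0.5807 0.1882 0.3703] n 1519 roll x [-64.9 -58.6] z [216.4 219.1]
```

Emit:
apply_moves([
  [0.085,-0.0001,0.0003,-0.0002,0],
  [0.085,-0.0001,0.0003,-0.0002,0],
  [0.085,-0.0001,0.0003,-0.0002,0],
])

```text
t: 15.88
tool_pos: [0.5809, 0.1883, 0.3704]
tool_rot: [-1.688, -2.643, 0.008]
contact_force: [-9.7, -1.2, 1.9]
opening: 0.0848
grip_force: 5.2
```

```bash
python3 r.py
```

```text
F [-10.4  -0.7   1.7] t 15.93 [0.5809 0.1882 0.3704] n 1500 roll x [-64.8 -58.6] z [216.3 219. ]
```

Emit:
apply_moves([
  [0.085,0,0.0002,0,0],
  [0.085,0,0.0002,0,0],
  [0.085,0,0.0002,0,0],
  [0.085,0,0.0002,0,0],
  [0.085,0,0.0002,0,0],
  [0.085,0,0.0002,0,0],
  [0.085,0,0.0002,0,0],
  [0.085,0,0.0002,0,0],
  [0.085,0,0.0002,0,0],
  [0.085,0,0.0002,0,0],
  [0.085,0,0.0002,0,0],
  [0.085,0,0.0002,0,0],
])

```text
t: 16.93
tool_pos: [0.581, 0.1883, 0.3704]
tool_rot: [-1.688, -2.642, 0.008]
contact_force: [-11.5, -1.4, 1.6]
opening: 0.0852
grip_force: 5.4
```

Emit:
apply_moves([
  [0.085,0,0,0,0],
  [0.085,0,0,0,0],
  [0.085,0,0,0,0],
  [0.085,0,0,0,0],
  [0.085,0,0,0,0],
  [0.085,0,0,0,0],
])

```text
t: 17.43
tool_pos: [0.581, 0.1883, 0.3704]
tool_rot: [-1.688, -2.642, 0.008]
contact_force: [-11.0, -0.6, 1.6]
opening: 0.0852
grip_force: 5.4
```

```bash
python3 r.py
```

```text
F [-10.4  -1.5   1.2] t 17.48 [0.581  0.1883 0.3704] n 1500 roll x [-64.8 -58.6] z [216.3 219. ]
```

Emit:
apply_moves([
  [0.085,-0.0003,0.001,-0.0012,0],
  [0.085,-0.0006,0.002,-0.0025,0],
  [0.085,-0.0008,0.003,-0.0035,0],
  [0.085,-0.001,0.0037,-0.004,0],
  [0.085,-0.001,0.0037,-0.004,0],
])

```text
t: 17.9
tool_pos: [0.584, 0.1889, 0.3727]
tool_rot: [-1.686, -2.639, 0.014]
contact_force: [-15.0, -2.4, -1.1]
opening: 0.085
grip_force: 7.4
```

```bash
python3 r.py
```

```text
F [-15.   -2.3   0.2] t 17.95 [0.584  0.1889 0.3726] n 1126 roll x [-62.9 -57.3] z [218.5 221. ]
```

Emit:
apply_moves([
  [0.085,-0.0003,0.001,0.0005,0],
  [0.085,-0.0006,0.002,0.001,0],
  [0.085,-0.0006,0.002,0.001,0],
])

```text
t: 18.2
tool_pos: [0.5852, 0.1891, 0.3721]
tool_rot: [-1.684, -2.635, 0.019]
contact_force: [-22.2, -4.3, 4.0]
opening: 0.0848
grip_force: 11.3
```

```bash
python3 r.py
```

```text
F [-23.1  -3.6   4.1] t 18.25 [0.5852 0.1891 0.3722] n 1079 roll x [-62.3 -57. ] z [218.4 221. ]
```

Emit:
apply_moves([
  [0.085,-0.0003,0.001,0,0],
  [0.085,-0.0004,0.0015,0,0],
  [0.085,-0.0004,0.0015,0,0],
])

```text
t: 18.5
tool_pos: [0.5861, 0.1894, 0.3721]
tool_rot: [-1.683, -2.633, 0.023]
contact_force: [-26.4, -4.4, 6.8]
opening: 0.0853
grip_force: 13.7
```

```bash
python3 r.py
```

```text
F [-26.3  -4.9   7.1] t 18.55 [0.586  0.1894 0.3721] n 1035 roll x [-61.9 -56.8] z [218.7 221.1]
```

The handle still stops the pad short of the end. From directly above, the better way is to grip the roll by its two end faces, fingers on either side in y, and carry it along its arc. I'll retreat and turn the gripper.

Emit:
apply_moves([
  [0.085,0.0045,-0.0185,0,0],
  [0.085,0.0045,-0.0185,-0.03,0],
  [0.085,0.0045,-0.0185,-0.06,0],
  [0.085,0.0045,-0.0185,-0.09,-0.1],
  [0.085,-0.005,-0.03,-0.09,-0.22],
  [0.085,-0.015,-0.061,-0.09,-0.34],
  [0.085,-0.015,-0.061,-0.09,-0.46],
  [0.085,-0.015,-0.061,-0.09,-0.58],
  [0.085,-0.015,-0.061,-0.09,-0.7],
  [0.085,-0.015,-0.061,-0.09,-0.82],
  [0.085,-0.015,-0.061,-0.09,-0.94],
  [0.085,-0.015,-0.061,-0.09,-1.06],
])

```text
t: 19.55
tool_pos: [0.541, 0.1502, 0.4651]
tool_rot: [0.111, 3.137, 0.0]
contact_force: [-0.2, -0.0, -0.5]
opening: 0.0846
grip_force: 0.0
```

Emit:
apply_moves([
  [0.06,0,0,0,-0.12],
  [0.06,0,0,0,-0.24],
  [0.06,0,0,0,-0.247],
  [0.06,0,0,0,-0.247],
])

```text
t: 19.88
tool_pos: [0.5409, 0.1503, 0.4649]
tool_rot: [-0.263, 3.129, -0.0]
contact_force: [-0.5, -0.1, -0.9]
opening: 0.06
grip_force: 0.0
```

```bash
sed -i 's/\[1\]>225/[1]>0/' r.py; python3 r.py; python3 k.py w12; python3 - <<'E'
from h import *
p,P=grab("wrist");H=np.array(p["hand_eye"]);q=cloud(p,H)*1000;q=q[(q[...,2]<185)&(q[...,2]>20)]
for k in range(100,180,6):
    t=q[(abs(q[:,2]-k)<3)&(q[:,1]>0)&(q[:,1]<90)&(abs(q[:,0])<25)]
    if len(t)>3: print(k,len(t),"|y|",t[:,1].min().round(1),t[:,1].max().round(1),"x",t[:,0].min().round(1),t[:,0].max().round(1))
E
```

```text
F [0.4 0.6 1.2] t 19.93 [0.5409 0.1503 0.4648] n 731 roll x [-70.7 -65.3] z [210.8 213.3]
19.9833 [0.5408 0.1503 0.4648] yaw y 99.62 tilt 0.06 [0.42 0.29 0.6 ] 0.06
front finger tip z 170.27057547467246
TCP gun [-7.210e+01 -1.000e-01  4.648e+02]
corner [-60.5 -30.2 314.8]
rear [-60.3  29.8 314.8]
100 3066 |y| 0.1 65.7 x -13.7 17.5
106 1838 |y| 22.0 65.4 x -14.0 17.2
112 3146 |y| 26.6 63.5 x -13.9 13.3
118 2002 |y| 27.6 63.2 x -13.9 13.6
124 758 |y| 30.6 61.6 x 5.0 13.5
130 512 |y| 30.0 50.8 x -10.0 11.9
136 435 |y| 30.1 43.8 x -12.2 11.1
142 448 |y| 30.1 44.2 x -12.0 11.2
148 399 |y| 30.2 44.3 x -11.3 11.0
154 356 |y| 30.1 44.1 x -12.5 10.8
160 283 |y| 30.1 43.6 x -11.5 10.9
166 129 |y| 30.2 36.7 x -11.6 10.6
```

Emit:
apply_moves([
  [0.06,0.001,0,0.03,0],
  [0.06,0.001,0,0.06,0],
  [0.06,0.001,0,0.085,0],
  [0.05,0.001,0,0.098,0],
  [0.04,0.001,0,0.101,0],
  [0.032,0.001,0,0.101,0],
  [0.032,0.001,0,0.101,0],
  [0.032,0.001,0,0.101,0],
], newtons=40)

```text
t: 20.7
tool_pos: [0.5404, 0.1502, 0.3659]
tool_rot: [-0.266, 3.126, 0.0]
contact_force: [0.4, -0.4, 0.1]
opening: 0.0318
grip_force: 0.0
```

```bash
python3 r.py; python3 k.py w13
```

```text
F [0.4 0.3 0.1] t 20.75 [0.5403 0.1502 0.3659] n 1754 roll x [-70.9 -67.6] z [210.9 213.2]
20.8 [0.5402 0.1502 0.3656] yaw y 99.75 tilt 0.19 [-0.03 -0.3   0.49] 0.0318
front finger tip z 173.70286853120368
TCP gun [-7.270e+01 -1.000e-01  3.656e+02]
corner [-60.7 -16.1 215.6]
rear [-60.7  15.7 215.6]
```

Emit:
apply_moves([
  [0.028,0,0,0,0],
  [0.02,0,0,0,0],
  [0.02,0,0,0,0],
  [0.02,0,0,0,0],
  [0.02,0,0,0,0],
], newtons=40)

```text
t: 21.22
tool_pos: [0.5403, 0.1492, 0.3656]
tool_rot: [-0.266, 3.127, -0.005]
contact_force: [-0.8, -5.8, 5.1]
opening: 0.0247
grip_force: 37.8
```

```bash
python3 r.py; python3 k.py w14
```

```text
F [-1.  -5.6  5.1] t 21.27 [0.5403 0.1492 0.3656] n 1711 roll x [-71.2 -67.7] z [210.9 222.7]
21.3167 [0.5403 0.1492 0.3656] yaw y 99.71 tilt 0.25 [-0.52 -5.32  4.13] 0.0247
front finger tip z 173.92564974968676
TCP gun [-72.8  -1.2 365.6]
corner [-60.9 -14.1 215.7]
rear [-60.8  10.6 215.6]
```

Emit:
apply_moves([
  [0.02,-0.0008,-0.001,-0.001,0],
  [0.02,-0.0016,-0.001,-0.0024,0],
  [0.02,-0.0026,-0.001,-0.0038,0],
  [0.02,-0.0033,-0.001,-0.0047,0],
  [0.02,-0.0033,-0.001,-0.0047,0],
])

```text
t: 21.73
tool_pos: [0.5425, 0.1492, 0.3671]
tool_rot: [0.266, -3.125, 0.003]
contact_force: [-4.4, -5.6, -0.4]
opening: 0.0248
grip_force: 39.0
```

```bash
python3 r.py
```

```text
F [-5.1 -5.1  0.2] t 21.78 [0.5424 0.1492 0.367 ] n 1696 roll x [-78.1 -66.9] z [212.4 230.6]
```

```bash
sed -i 's/abs(L\[...,1\])<16/abs(L[...,1])<9/' r.py; python3 r.py
```

```text
F [-3.4 -5.6  0.8] t 21.83 [0.5424 0.1492 0.367 ] n 1222 roll x [-70.1 -66.9] z [212.2 214.4]
```

Emit:
apply_moves([
  [0.02,-0.0005,0,-0.001,0],
  [0.02,-0.001,0,-0.002,0],
  [0.02,-0.001,0,-0.002,0],
])

```text
t: 22.08
tool_pos: [0.5433, 0.1494, 0.3682]
tool_rot: [0.266, -3.125, 0.003]
contact_force: [-3.7, -4.9, -2.4]
opening: 0.025
grip_force: 39.2
```

```bash
python3 r.py
```

```text
F [-3.2 -4.7 -2.7] t 22.13 [0.5433 0.1493 0.3681] n 1174 roll x [-69.4 -66.2] z [213.5 215.5]
```

Emit:
apply_moves([
  [0.02,-0.0006,0,-0.001,0],
  [0.02,-0.0013,0,-0.002,0],
  [0.02,-0.0013,0,-0.002,0],
])

```text
t: 22.38
tool_pos: [0.5444, 0.1495, 0.3694]
tool_rot: [0.266, -3.123, 0.003]
contact_force: [-2.9, -4.5, -4.6]
opening: 0.0251
grip_force: 39.4
```

```bash
python3 r.py
```

```text
F [-3.6 -5.4 -4.9] t 22.43 [0.5443 0.1495 0.3693] n 1142 roll x [-68.5 -65.5] z [214.6 216.7]
```

Emit:
apply_moves([
  [0.02,-0.0005,0,-0.0008,0],
  [0.02,-0.001,0,-0.0013,0],
  [0.02,-0.001,0,-0.0013,0],
])

```text
t: 22.68
tool_pos: [0.5452, 0.1496, 0.3701]
tool_rot: [0.266, -3.122, 0.004]
contact_force: [-3.8, -5.2, -6.0]
opening: 0.0246
grip_force: 39.7
```

```bash
python3 r.py
```

```text
F [-3.6 -5.7 -5.3] t 22.73 [0.5451 0.1497 0.3701] n 1109 roll x [-68.1 -65.1] z [215.4 217.3]
```

Emit:
apply_moves([
  [0.02,-0.0006,0,-0.001,0],
  [0.02,-0.0013,0,-0.0018,0],
  [0.02,-0.0013,0,-0.0018,0],
])

```text
t: 22.98
tool_pos: [0.546, 0.1498, 0.3707]
tool_rot: [0.265, -3.119, 0.004]
contact_force: [-5.2, -5.6, -7.8]
opening: 0.0245
grip_force: 40.7
```

```bash
python3 r.py
```

```text
F [-4.1 -5.8 -7.6] t 23.03 [0.546  0.1498 0.3706] n 1105 roll x [-67.6 -64.6] z [215.9 217.8]
```

Emit:
apply_moves([
  [0.02,-0.0005,0,-0.0007,0],
  [0.02,-0.0007,0,-0.001,0],
  [0.02,-0.0007,0,-0.001,0],
])

```text
t: 23.28
tool_pos: [0.5464, 0.1499, 0.371]
tool_rot: [0.265, -3.117, 0.004]
contact_force: [-4.3, -5.3, -9.3]
opening: 0.0247
grip_force: 41.5
```

```bash
python3 r.py
```

```text
F [-4.7 -5.6 -8.7] t 23.33 [0.5464 0.1499 0.371 ] n 1105 roll x [-67.5 -64.5] z [216.2 218. ]
```

Emit:
apply_moves([
  [0.02,0,0,0,0],
  [0.02,0,0,0,0],
  [0.02,0,0,0,0],
  [0.02,0,0,0,0],
  [0.02,0,0,0,0],
  [0.02,0,0,0,0],
  [0.02,0,0,0,0],
  [0.02,0,0,0,0],
  [0.02,0,0,0,0],
  [0.02,0,0,0,0],
  [0.02,0,0,0,0],
  [0.02,0,0,0,0],
])

```text
t: 24.33
tool_pos: [0.5464, 0.1499, 0.371]
tool_rot: [0.265, -3.117, 0.004]
contact_force: [-5.1, -6.0, -9.0]
opening: 0.0246
grip_force: 41.5
```

Emit:
apply_moves([
  [0.02,-0.0005,0,-0.001,0],
  [0.02,-0.001,0,-0.0015,0],
  [0.02,-0.001,0,-0.0015,0],
])

```text
t: 24.58
tool_pos: [0.5471, 0.15, 0.3713]
tool_rot: [0.265, -3.115, 0.004]
contact_force: [-6.8, -6.2, -12.0]
opening: 0.0249
grip_force: 43.0
```

```bash
python3 r.py
```

```text
F [ -6.   -6.6 -12.2] t 24.63 [0.5471 0.15   0.3713] n 1139 roll x [-67.3 -64.3] z [216.2 218.2]
```

Emit:
apply_moves([
  [0.02,-0.0005,0,-0.001,0],
  [0.02,-0.001,0,-0.0015,0],
  [0.02,-0.001,0,-0.0015,0],
])

```text
t: 24.88
tool_pos: [0.5477, 0.1501, 0.3715]
tool_rot: [0.264, -3.112, 0.004]
contact_force: [-7.1, -6.5, -14.3]
opening: 0.0244
grip_force: 44.3
```

```bash
python3 r.py
```

```text
F [ -7.5  -6.3 -15.1] t 24.93 [0.5477 0.1501 0.3716] n 1145 roll x [-67.1 -64. ] z [216.4 218.4]
```

This path jams on the handle. Looking back at the second try, the roll forces balance with no handle contact, so it was only held up by friction (+7 N in z). I'll go back to that pose, start lower, and lift while pressing so that friction helps.

Emit:
apply_moves([
  [0.06,0.008,0,0,0],
  [0.06,0.01,0,0,0],
  [0.06,0.01,0,-0.02,0],
  [0.06,0.01,0,-0.05,0],
  [0.085,0.01,0,-0.085,0.1],
  [0.085,0.0,0.01,-0.085,0.22],
  [0.085,-0.01,0.025,-0.085,0.34],
  [0.085,-0.0125,0.031,-0.085,0.46],
  [0.085,-0.0125,0.031,-0.085,0.58],
  [0.085,-0.0125,0.031,-0.085,0.7],
  [0.085,-0.0125,0.031,-0.085,0.82],
  [0.085,-0.0125,0.031,-0.085,0.94],
], newtons=100)

```text
t: 25.93
tool_pos: [0.5574, 0.1842, 0.4664]
tool_rot: [1.186, 2.906, 0.005]
contact_force: [0.4, 0.3, 0.4]
opening: 0.0851
grip_force: 0.0
```

Emit:
apply_moves([
  [0.085,0,0,0,0.12],
  [0.085,0,0,0,0.24],
  [0.085,0,0,0,0.36],
  [0.085,0,0,0,0.367],
  [0.085,0,0,0,0.367],
])

```text
t: 26.35
tool_pos: [0.5574, 0.1839, 0.4659]
tool_rot: [1.686, 2.649, 0.004]
contact_force: [0.5, -0.4, -0.2]
opening: 0.0849
grip_force: 0.0
```

```bash
python3 r.py;python3 k.py w15
```

```text
F [-0.2  0.1  0.5] t 26.4 [0.5574 0.1839 0.4656] n 559 roll x [-70.5 -61.4] z [210.  213.2]
26.45 [0.5574 0.1838 0.4652] yaw y 25.01 tilt 0.11 [0.02 0.   0.25] 0.0853
front finger tip z 161.28856634506317
TCP gun [-50.   30.1 465.2]
corner [-87.9   7.9 315.1]
rear [ -5.6  30.2 315.3]
```

Emit:
apply_moves([
  [0.085,0,0,0.04,0],
  [0.085,0,0,0.075,0],
  [0.085,-0.001,0.004,0.095,0],
  [0.085,-0.002,0.0075,0.103,0],
  [0.085,-0.004,0.015,0.103,0],
  [0.085,-0.0045,0.0165,0.103,0],
  [0.085,-0.0052,0.0195,0.101,0],
  [0.085,-0.006,0.0215,0.0995,0],
  [0.085,-0.006,0.0215,0.0995,0],
])

```text
t: 27.2
tool_pos: [0.5795, 0.1874, 0.3671]
tool_rot: [-1.69, -2.646, 0.001]
contact_force: [-7.3, 0.4, 1.3]
opening: 0.0849
grip_force: 3.7
```

```bash
sed -i 's/abs(L\[...,1\])<9/abs(L[...,1])<12/' r.py; python3 r.py
```

```text
F [-7.8 -0.9  0.4] t 27.25 [0.5793 0.1874 0.367 ] n 1672 roll x [-65.6 -58.9] z [216.1 219. ]
```

Emit:
apply_moves([
  [0.085,-0.0002,0.0008,-0.0008,0],
  [0.085,-0.0004,0.0015,-0.0015,0],
  [0.085,-0.0004,0.0015,-0.0015,0],
])

```text
t: 27.5
tool_pos: [0.5802, 0.1876, 0.3673]
tool_rot: [-1.689, -2.644, 0.005]
contact_force: [-8.3, -0.7, -0.7]
opening: 0.0849
grip_force: 4.6
```

```bash
python3 r.py
```

```text
F [-9.6 -0.6 -0.7] t 27.55 [0.5802 0.1876 0.3673] n 1652 roll x [-65.5 -58.9] z [216.3 219.1]
```

Roll top is at 219.1 with about 6.7 N at the roll. This is the pressure point, so I'll hold.

Emit:
apply_moves([
  [0.085,0,0,0,0],
  [0.085,0,0,0,0],
  [0.085,0,0,0,0],
  [0.085,0,0,0,0],
  [0.085,0,0,0,0],
  [0.085,0,0,0,0],
  [0.085,0,0,0,0],
  [0.085,0,0,0,0],
  [0.085,0,0,0,0],
  [0.085,0,0,0,0],
  [0.085,0,0,0,0],
  [0.085,0,0,0,0],
])

```text
t: 28.55
tool_pos: [0.5801, 0.1876, 0.3673]
tool_rot: [-1.689, -2.645, 0.004]
contact_force: [-9.0, -1.7, -0.3]
opening: 0.0848
grip_force: 4.6
```

Emit:
apply_moves([
  [0.085,0,0,0,0],
  [0.085,0,0,0,0],
  [0.085,0,0,0,0],
])

```text
t: 28.8
tool_pos: [0.5801, 0.1876, 0.3673]
tool_rot: [-1.689, -2.645, 0.005]
contact_force: [-10.0, -0.7, 0.3]
opening: 0.0853
grip_force: 4.6
```

```bash
python3 r.py
```

```text
F [-9.6 -1.6 -0.4] t 28.85 [0.5801 0.1876 0.3673] n 1645 roll x [-65.4 -58.8] z [216.3 219. ]
```

Emit:
apply_moves([
  [0.085,-0.0003,0.001,-0.0007,0],
  [0.085,-0.0006,0.002,-0.0014,0],
  [0.085,-0.0009,0.0033,-0.002,0],
  [0.085,-0.0012,0.0045,-0.0025,0],
  [0.085,-0.0012,0.0045,-0.0025,0],
])

```text
t: 29.27
tool_pos: [0.5836, 0.1883, 0.3692]
tool_rot: [-1.686, -2.64, 0.012]
contact_force: [-17.3, -2.3, 1.9]
opening: 0.0848
grip_force: 8.8
```

```bash
python3 r.py
```

```text
F [-17.2  -1.7   1.4] t 29.32 [0.5835 0.1883 0.3691] n 1261 roll x [-63.7 -57.6] z [218.5 221.1]
```

Emit:
apply_moves([
  [0.085,-0.0002,0.0008,-0.0012,0],
  [0.085,-0.0004,0.0016,-0.0022,0],
  [0.085,-0.0004,0.0016,-0.0022,0],
])

```text
t: 29.57
tool_pos: [0.5847, 0.1885, 0.37]
tool_rot: [-1.685, -2.638, 0.015]
contact_force: [-18.9, -2.9, -0.6]
opening: 0.0848
grip_force: 9.5
```

```bash
python3 r.py
```

```text
F [-18.8  -3.   -0.3] t 29.62 [0.5846 0.1885 0.37  ] n 1132 roll x [-63.  -57.3] z [219.3 221.9]
```

Emit:
apply_moves([
  [0.085,-0.0003,0.001,-0.0008,0],
  [0.085,-0.0005,0.002,-0.0012,0],
  [0.085,-0.0005,0.002,-0.0012,0],
])

```text
t: 29.87
tool_pos: [0.5858, 0.1888, 0.3699]
tool_rot: [-1.683, -2.634, 0.021]
contact_force: [-24.3, -4.0, -1.6]
opening: 0.0851
grip_force: 12.0
```

```bash
python3 r.py
```

```text
F [-23.9  -4.3  -0.8] t 29.92 [0.5858 0.1888 0.3699] n 1080 roll x [-62.8 -57. ] z [219.5 222.1]
```

The roll's top may be hidden under the handle near the end of travel, so that gauge can saturate. I'll fit the 6 mm circle to the visible roll surface instead.

```bash
cat > fit.py <<'E'
from h import *
from scipy.optimize import least_squares
a=np.radians(9.8);o=np.array([.6118,.1627])
def fit(C,M,pos,img):
    D=C[...,:2]-o;L=np.stack([D[...,0]*np.cos(a)+D[...,1]*np.sin(a),-D[...,0]*np.sin(a)+D[...,1]*np.cos(a),C[...,2]],-1)*1000
    T=(C-pos)@M*1000
    best=None
    # trigger angle as single unknown: centre on the 52 mm arc about the hinge
    m=(abs(L[...,1])<11)&(L[...,0]>-80)&(L[...,0]<-45)&(L[...,2]>198)&(L[...,2]<230)&~((T[...,1]<-41)&(T[...,2]>100))
    q=L[m][:,[0,2]]
    sc=[]
    for e in np.radians(np.arange(30,52,.25)):
        c=np.array([-21.3-52*np.cos(e),179.5+52*np.sin(e)]);r=np.hypot(*(q-c).T)-6
        sc.append((abs(r)<0.7).sum())
    sc=np.array(sc);k=sc>.9*sc.max();e=np.arange(30,52,.25)
    return (e[k]*sc[k]).sum()/sc[k].sum(),sc.max(),len(q)
def report():
    s=telemetry.get_obs();p,P=grab("wrist");M=R.from_rotvec(s["tool_rot"]).as_matrix();np.savez("fit_last.npz",C=cloud(p,P),img=p["img"],P=P,K=p["K"])
    e,n,N=fit(cloud(p,P),M,s["tool_pos"],p["img"]);print("t",round(s["t"],2),"elev",round(e,1),n,N,"travel",np.radians(e-32.4).round(3),"F",s["contact_force"].round(1),s["tool_pos"].round(4))
if __name__=="__main__":
    d=np.load("w3.npz");print("rest check",fit(d["C"],np.eye(3),np.array([9,9,9.]),d["img"]))
    report()
E
python3 fit.py
```

```text
rest check (np.float64(31.567132867132866), np.int64(186), 427)
t 29.92 elev 44.3 340 989 travel 0.207 F [-23.9  -4.3  -0.8] [0.5858 0.1888 0.3699]
```

```bash
cat > hs.py <<'E'
from h import *
a=np.radians(9.8);o=np.array([.6118,.1627])
for f in ["w3.npz","w2.npz","side0.npz"]:
    d=np.load(f);C=d["C"];g=d["img"].mean(-1)
    D=C[...,:2]-o;x=(D[...,0]*np.cos(a)+D[...,1]*np.sin(a))*1000;y=(-D[...,0]*np.sin(a)+D[...,1]*np.cos(a))*1000;z=C[...,2]*1000-170
    s=-.574*x+.819*z;n=-.819*x-.574*z
    m=(s>30)&(s<105)&(n>-16)&(n<18)&(abs(y)<20)&(g<110)
    print(f,m.sum())
    for lo in range(-14,18,2):
        k=m&(n>=lo)&(n<lo+2)
        if k.sum()>5: print(" n",lo,k.sum(),"s max",np.percentile(s[k],98).round(1),"y",np.percentile(y[k],[1,5,95,99]).round(1))
    k=m&(s>93)
    for yy in range(-14,14,4):
        j=m&(abs(y-yy)<2)&(s>60)
        if j.sum()>5: print("  y",yy,j.sum(),"smax",np.percentile(s[j],97).round(1),"n",np.percentile(n[j],[3,97]).round(1))
    r=(s>60)&(s<76)&(n>25)&(n<40)&(abs(y)<20);print(" roll y",np.percentile(y[r],[1,5,95,99]).round(1),r.sum())
E
python3 hs.py
```

```text
w3.npz 2410
 n -14 10 s max 89.5 y [-6.3 -6.   6.4  7.4]
 n -12 1102 s max 91.7 y [-12.1 -10.7   8.5   9.6]
 n -10 275 s max 94.2 y [-12.9 -12.6  10.7  11.2]
 n -8 181 s max 94.8 y [-11.7  -8.9  11.5  11.7]
 n -6 142 s max 95.2 y [-12.7 -11.   11.6  11.7]
 n -4 127 s max 95.2 y [-12.3 -10.3  11.6  11.7]
 n -2 126 s max 95.0 y [-11.8  -9.4  11.6  11.7]
 n 0 126 s max 95.1 y [-12.4 -10.6  11.7  11.8]
 n 2 128 s max 94.9 y [-12.   -9.9  11.7  11.8]
 n 4 110 s max 94.8 y [-11.8 -10.   11.6  11.6]
 n 6 57 s max 94.7 y [-12.8 -11.   10.9  11.2]
 n 8 21 s max 93.4 y [-10.   -9.3  10.1  10.2]
  y -14 43 smax 93.4 n [-10.2   5.9]
  y -10 204 smax 94.8 n [-11.6   6.9]
  y -6 236 smax 94.9 n [-11.6   6.2]
  y -2 237 smax 95.0 n [-11.8   6.3]
  y 2 251 smax 94.9 n [-11.8   6.8]
  y 6 265 smax 94.8 n [-11.8   6.4]
  y 10 479 smax 93.7 n [-10.7   6.3]
 roll y [-13.6 -12.2  11.4  11.7] 422
w2.npz 2405
 n -12 1096 s max 91.8 y [-12.1 -10.6   8.3   9.4]
 n -10 288 s max 94.1 y [-13.  -12.6  10.6  10.9]
 n -8 188 s max 95.1 y [-12.7  -9.8  11.5  11.6]
 n -6 133 s max 95.2 y [-12.3 -10.8  11.6  11.7]
 
[... 723 characters left out ...]
  10.5  10.8]
 n -6 22 s max 94.9 y [-8.8 -8.1 10.6 10.9]
 n -4 25 s max 96.8 y [-8.9 -8.2 11.8 11.8]
 n -2 24 s max 95.6 y [-9.9 -7.6 10.4 11.5]
 n 0 25 s max 94.5 y [-11.2  -9.7  11.5  12.2]
 n 2 25 s max 97.3 y [-7.4 -6.4 11.6 11.7]
 n 4 25 s max 96.8 y [-9.6 -6.5 11.  11.2]
 n 6 24 s max 96.2 y [-10.8  -8.5  11.5  11.7]
 n 8 33 s max 95.3 y [-8.5 -7.6 11.2 11.6]
 n 10 31 s max 95.1 y [-9.8 -8.2  9.  10.1]
 n 12 22 s max 90.8 y [-10.3  -9.3   7.2   7.8]
  y -10 17 smax 96.2 n [-6.6 12.2]
  y -6 17 smax 97.1 n [-7.3 12.3]
  y -2 16 smax 96.4 n [-6.7 12.2]
  y 2 17 smax 96.3 n [-8.4 12.4]
  y 6 34 smax 96.7 n [-9.1 12.3]
  y 10 92 smax 95.1 n [-7.3 10.7]
 roll y [-15.2 -13.5  10.5  11.4] 68
```

The nose of the handle has roughly 3 mm chamfers. With the TCP at about 0.362, the nose sits at the recess just above the pad, so the pad edge can travel further. I'll ease back slightly, go down and press again.

Emit:
apply_moves([
  [0.085,0.0008,-0.003,0.003,0],
  [0.085,0.0008,-0.003,0.007,0],
  [0.085,0.0008,-0.003,0.0105,0],
  [0.085,0.0008,-0.003,0.0105,0],
])

```text
t: 30.3
tool_pos: [0.5826, 0.1886, 0.3638]
tool_rot: [-1.683, -2.634, 0.021]
contact_force: [-31.1, -3.1, 17.7]
opening: 0.0853
grip_force: 15.7
```

```bash
python3 -c "
import fit;fit.report()"
```

```text
t 30.3 elev 38.0 482 1632 travel 0.098 F [-31.1  -3.1  17.7] [0.5826 0.1886 0.3638]
```

Emit:
apply_moves([
  [0.085,-0.0004,0.0015,0,0],
  [0.085,-0.0008,0.003,0,0],
  [0.085,-0.0008,0.003,0,0],
])

```text
t: 30.6
tool_pos: [0.5849, 0.1892, 0.3651]
tool_rot: [-1.682, -2.631, 0.025]
contact_force: [-39.7, -4.2, 22.2]
opening: 0.0853
grip_force: 20.1
```

```bash
python3 -c "
import fit;fit.report()"
```

```text
t 30.6 elev 40.1 414 1363 travel 0.135 F [-39.7  -4.2  22.2] [0.5849 0.1892 0.3651]
```

Friction dominates there and the roll goes down with the pad. I'll back out and go for the end-face grip again, with less overlap and lower. While rotating I'll check the links' inner clearance at that opening.

Emit:
apply_moves([
  [0.085,0.0045,-0.02,0,0],
  [0.085,0.0045,-0.02,-0.03,0],
  [0.085,0.0045,-0.02,-0.06,0],
  [0.06,0.0045,-0.02,-0.09,-0.1],
  [0.05,-0.005,-0.03,-0.095,-0.22],
  [0.04,-0.0155,-0.066,-0.095,-0.34],
  [0.03,-0.0155,-0.066,-0.095,-0.46],
  [0.027,-0.0155,-0.066,-0.095,-0.58],
  [0.027,-0.0155,-0.066,-0.095,-0.7],
  [0.027,-0.0155,-0.066,-0.095,-0.82],
  [0.027,-0.0155,-0.066,-0.095,-0.94],
  [0.027,-0.0155,-0.066,-0.095,-1.06],
])

```text
t: 31.65
tool_pos: [0.5362, 0.1472, 0.4601]
tool_rot: [0.111, 3.134, 0.002]
contact_force: [0.6, -0.1, 0.2]
opening: 0.0268
grip_force: 0.0
```

Emit:
apply_moves([
  [0.027,0,0,0,-0.12],
  [0.027,0,0,0,-0.24],
  [0.027,0,0,0,-0.25],
  [0.027,0,0,0,-0.25],
])

```text
t: 31.98
tool_pos: [0.5361, 0.1472, 0.4591]
tool_rot: [-0.268, 3.126, 0.0]
contact_force: [-0.2, -0.0, 0.2]
opening: 0.0268
grip_force: 0.0
```

```bash
python3 k.py w16; python3 - <<'E'
from h import *
p,P=grab("wrist");H=np.array(p["hand_eye"]);q=cloud(p,H)*1000;q=q[(q[...,2]<185)&(q[...,2]>20)]
for k in range(88,180,4):
  for sg in(-1,1):
    t=q[(abs(q[:,2]-k)<2)&(q[:,1]*sg>0)&(abs(q[:,1])<90)&(abs(q[:,0])<40)]
    if len(t)>3: print(k,sg,len(t),"|y|",abs(t[:,1]).min().round(1),abs(t[:,1]).max().round(1),"x",t[:,0].min().round(1),t[:,0].max().round(1))
E
```

```text
32.0333 [0.536  0.1472 0.4586] yaw y 99.78 tilt 0.19 [-0.36 -0.06 -0.7 ] 0.027
front finger tip z 173.5473523535501
TCP gun [-77.3  -2.4 458.6]
corner [-65.3 -15.9 308.7]
rear [-65.3  11.1 308.7]
88 -1 3027 |y| 0.1 63.8 x 0.3 17.6
88 1 3150 |y| 0.2 63.6 x 1.3 17.7
92 -1 2810 |y| 0.1 61.7 x -7.1 17.5
92 1 2858 |y| 0.1 62.0 x -6.6 17.4
96 -1 2783 |y| 0.1 59.4 x -12.1 17.7
96 1 2808 |y| 0.1 60.0 x -12.6 17.7
100 -1 2483 |y| 0.2 57.8 x -14.1 17.4
100 1 2496 |y| 0.1 58.8 x -14.4 17.5
104 -1 1537 |y| 11.0 56.3 x -14.3 17.4
104 1 1538 |y| 12.0 56.6 x -13.9 17.6
108 -1 1234 |y| 11.6 53.4 x -13.4 17.0
108 1 1244 |y| 12.6 54.8 x -13.8 16.9
112 -1 1028 |y| 12.1 51.7 x -13.5 15.2
112 1 1040 |y| 13.1 52.2 x -13.3 15.1
116 -1 2084 |y| 12.8 49.5 x -13.4 12.3
116 1 2027 |y| 13.8 50.4 x -13.5 12.3
120 -1 1595 |y| 13.3 48.5 x -13.2 13.7
120 1 1631 |y| 14.3 48.8 x -13.1 13.6
124 -1 704 |y| 14.0 45.8 x -12.6 13.4
124 1 687 |y| 15.0 46.8 x -13.2 13.3
128 -1 577 |y| 14.4 44.2 x -11.7 13.7
128 1 569 |y| 15.4 44.9 x -11.8 13.6
132 -1 240 |y| 14.4 35.2 x -7.4 13.1
132 1 248 |y| 15.5 35.9 x -7.6 13.1
136 -1 397 |y| 12.8 22.6 x -11.6 11.2
136 1 391 |y| 13.8 25.1 x -12.4 11.2
140 -1 175 |y| 12.8 26.5 x -11.8 11.1
140 1 170 |y| 13.8 27.4 x -12.1 10.9
144 -1 232 |y| 12.9 26.6 x -11.9 11.1
144 1 235 |y| 13.8 27.9 x -11.4 10.9
148 -1 207 |y| 12.9 26.7 x -11.1 10.7
148 1 208 |y| 13.8 27.5 x -11.3 10.7
152 -1 199 |y| 12.9 26.5 x -11.4 10.9
152 1 210 |y| 13.9 27.4 x -11.8 10.8
156 -1 195 |y| 12.9 26.7 x -11.6 10.7
156 1 188 |y| 13.8 27.6 x -11.4 11.0
160 -1 160 |y| 12.9 26.6 x -12.2 11.1
160 1 161 |y| 13.8 27.5 x -11.0 10.7
164 -1 145 |y| 12.9 26.8 x -11.0 10.8
164 1 149 |y| 13.8 27.1 x -11.5 10.8
168 -1 104 |y| 13.0 24.6 x -10.4 10.6
168 1 98 |y| 13.7 26.0 x -10.5 10.8
172 -1 29 |y| 13.0 18.1 x -11.0 9.7
172 1 29 |y| 13.9 16.1 x -10.6 9.5
```

At this opening the links are recessed between depths of about 118 and 134 mm. That gives room for the handle if I grip with 5 mm overlap and the TCP at about 0.355, ending near 0.367.

Emit:
apply_moves([
  [0.036,0,0.001,0.03,0],
  [0.036,0,0.001,0.06,0],
  [0.036,0,0.001,0.085,0],
  [0.036,0,0.001,0.098,0],
  [0.036,0,0.001,0.103,0],
  [0.036,0,0.001,0.1035,0],
  [0.028,0,0.001,0.1035,0],
  [0.02,0,0.001,0.1035,0],
  [0.02,0,0.001,0.1035,0],
  [0.02,0,0.001,0.1035,0],
  [0.02,0,0.001,0.1035,0],
], newtons=50)

```text
t: 33.0
tool_pos: [0.5361, 0.1479, 0.355]
tool_rot: [-0.271, 3.127, -0.001]
contact_force: [-1.3, -4.6, 4.0]
opening: 0.0239
grip_force: 49.1
```

```bash
python3 r.py; python3 k.py w17
```

```text
F [-1.4 -4.   4.7] t 33.05 [0.5361 0.1479 0.355 ] n 1701 roll x [-71. -68.] z [210.9 213.2]
33.1 [0.5361 0.1479 0.3549] yaw y 99.9 tilt 0.15 [-1.84 -4.82  6.75] 0.0237
front finger tip z 173.7534974603246
TCP gun [-77.1  -1.7 354.9]
corner [-65.3 -13.6 205. ]
rear [-65.3  10.  204.9]
```

Emit:
apply_moves([
  [0.02,-0.001,0,-0.0018,0],
  [0.02,-0.002,0,-0.0034,0],
  [0.02,-0.003,0,-0.0048,0],
  [0.02,-0.004,0,-0.006,0],
  [0.02,-0.004,0,-0.006,0],
])

```text
t: 33.52
tool_pos: [0.5387, 0.1484, 0.3574]
tool_rot: [0.271, -3.124, 0.002]
contact_force: [-3.9, -5.1, -0.5]
opening: 0.0241
grip_force: 49.1
```

```bash
python3 r.py
```

```text
F [-5.1 -5.7 -0.9] t 33.57 [0.5387 0.1484 0.3573] n 1592 roll x [-69.7 -66.9] z [213.1 215.2]
```

Emit:
apply_moves([
  [0.02,-0.0006,0,-0.001,0],
  [0.02,-0.0012,0,-0.0018,0],
  [0.02,-0.0012,0,-0.0018,0],
])

```text
t: 33.82
tool_pos: [0.5394, 0.1486, 0.3578]
tool_rot: [0.27, -3.121, 0.002]
contact_force: [-6.0, -5.7, -3.5]
opening: 0.0239
grip_force: 49.1
```

```bash
python3 r.py
```

```text
F [-5.6 -5.9 -3. ] t 33.87 [0.5394 0.1486 0.3578] n 1594 roll x [-69.4 -66.5] z [213.6 215.7]
```

Emit:
apply_moves([
  [0.02,-0.0008,0,-0.0015,0],
  [0.02,-0.0015,0,-0.003,0],
  [0.02,-0.0015,0,-0.003,0],
])

```text
t: 34.12
tool_pos: [0.5413, 0.1487, 0.361]
tool_rot: [0.271, -3.123, 0.003]
contact_force: [-1.2, -7.4, -2.0]
opening: 0.024
grip_force: 49.3
```

```bash
python3 r.py
```

```text
F [-1.6 -8.5 -1.7] t 34.17 [0.5415 0.1486 0.3615] n 1578 roll x [-67.1 -64.2] z [216.6 218.6]
```

Emit:
apply_moves([
  [0.02,-0.0005,0,-0.0015,0],
  [0.02,-0.001,0,-0.003,0],
  [0.02,-0.001,0,-0.003,0],
])

```text
t: 34.42
tool_pos: [0.5422, 0.1486, 0.3622]
tool_rot: [0.27, -3.122, 0.004]
contact_force: [1.0, -6.3, -10.7]
opening: 0.0238
grip_force: 48.4
```

```bash
python3 r.py
```

```text
F [  0.4  -6.7 -10.7] t 34.47 [0.5422 0.1486 0.3622] n 1584 roll x [-66.4 -63.5] z [217.4 219.5]
```

Emit:
apply_moves([
  [0.02,0,0,0.001,0],
  [0.02,0,0,0.001,0],
  [0.02,0,0,0.001,0],
])

```text
t: 34.72
tool_pos: [0.5421, 0.1486, 0.3619]
tool_rot: [0.27, -3.122, 0.004]
contact_force: [-1.2, -6.4, -7.8]
opening: 0.024
grip_force: 48.8
```

```bash
python3 r.py
```

```text
F [-0.9 -8.  -7.4] t 34.77 [0.5421 0.1486 0.3618] n 1582 roll x [-66.6 -63.6] z [217.3 219.3]
```

Emit:
apply_moves([
  [0.02,0,0,0,0],
  [0.02,0,0,0,0],
  [0.02,0,0,0,0],
  [0.02,0,0,0,0],
  [0.02,0,0,0,0],
  [0.02,0,0,0,0],
  [0.02,0,0,0,0],
  [0.02,0,0,0,0],
  [0.02,0,0,0,0],
  [0.02,0,0,0,0],
  [0.02,0,0,0,0],
  [0.02,0,0,0,0],
])

```text
t: 35.77
tool_pos: [0.5421, 0.1486, 0.3618]
tool_rot: [0.27, -3.122, 0.004]
contact_force: [-0.4, -6.7, -8.3]
opening: 0.0238
grip_force: 48.8
```

Emit:
apply_moves([
  [0.02,-0.001,0,-0.002,0],
  [0.02,-0.002,0,-0.0035,0],
  [0.02,-0.003,0,-0.005,0],
  [0.02,-0.003,0,-0.005,0],
])

```text
t: 36.1
tool_pos: [0.5444, 0.149, 0.3639]
tool_rot: [0.27, -3.117, 0.004]
contact_force: [-0.7, -6.6, -14.6]
opening: 0.0241
grip_force: 48.3
```

```bash
python3 r.py
```

```text
F [ -0.9  -8.  -14.4] t 36.15 [0.5444 0.149  0.364 ] n 1575 roll x [-65.1 -62.2] z [219.  221.1]
```

Emit:
apply_moves([
  [0.02,-0.001,0,-0.0015,0],
  [0.02,-0.002,0,-0.0025,0],
  [0.02,-0.003,0,-0.0035,0],
  [0.02,-0.003,0,-0.0035,0],
])

```text
t: 36.48
tool_pos: [0.5467, 0.1495, 0.366]
tool_rot: [0.269, -3.113, 0.005]
contact_force: [-3.0, -8.7, -17.1]
opening: 0.0241
grip_force: 48.2
```

```bash
python3 r.py
```

```text
F [ -2.8  -9.  -18.1] t 36.53 [0.5467 0.1495 0.366 ] n 1580 roll x [-63.3 -60.4] z [220.8 222.9]
```

Emit:
apply_moves([
  [0.02,-0.001,0,-0.001,0],
  [0.02,-0.002,0,-0.002,0],
  [0.02,-0.002,0,-0.002,0],
])

```text
t: 36.78
tool_pos: [0.5484, 0.1498, 0.3679]
tool_rot: [0.269, -3.111, 0.005]
contact_force: [-5.4, -8.1, -15.8]
opening: 0.0239
grip_force: 49.6
```

```bash
python3 r.py
```

```text
F [ -4.5  -7.4 -15.9] t 36.83 [0.5484 0.1498 0.3679] n 1590 roll x [-62.2 -59.2] z [221.9 224. ]
```

Emit:
apply_moves([
  [0.02,-0.0008,0,-0.0006,0],
  [0.02,-0.0012,0,-0.0008,0],
  [0.02,-0.0012,0,-0.0008,0],
])

```text
t: 37.08
tool_pos: [0.549, 0.1499, 0.368]
tool_rot: [0.269, -3.108, 0.005]
contact_force: [-8.3, -8.4, -15.6]
opening: 0.0238
grip_force: 50.0
```

```bash
python3 r.py
```

```text
F [ -8.1  -9.7 -15.1] t 37.13 [0.5491 0.1499 0.368 ] n 1595 roll x [-62.1 -59.1] z [222.1 224.2]
```

Emit:
apply_moves([
  [0.02,0,0,0,0],
  [0.02,0,0,0,0],
  [0.02,0,0,0,0],
  [0.02,0,0,0,0],
  [0.02,0,0,0,0],
  [0.02,0,0,0,0],
  [0.02,0,0,0,0],
  [0.02,0,0,0,0],
  [0.02,0,0,0,0],
  [0.02,0,0,0,0],
  [0.02,0,0,0,0],
  [0.02,0,0,0,0],
])

```text
t: 38.13
tool_pos: [0.549, 0.1499, 0.368]
tool_rot: [0.269, -3.108, 0.005]
contact_force: [-7.8, -8.5, -15.0]
opening: 0.0241
grip_force: 50.0
```

Emit:
apply_moves([
  [0.02,0,0,0,0],
  [0.02,0,0,0,0],
  [0.02,0,0,0,0],
])

```text
t: 38.38
tool_pos: [0.549, 0.1499, 0.368]
tool_rot: [0.269, -3.108, 0.005]
contact_force: [-8.3, -8.7, -16.3]
opening: 0.0243
grip_force: 50.0
```

```bash
python3 r.py
```

```text
F [ -8.5  -9.4 -15.5] t 38.43 [0.549  0.1499 0.368 ] n 1591 roll x [-62. -59.] z [222.  224.2]
```

Held near the end: second stage about 0.13–0.14 for 1.5 s. I'll release and go above the V-block.

Emit:
apply_moves([
  [0.05,0,0,0,0],
  [0.06,0.004,0,0,0],
  [0.07,0.012,0,0,0],
  [0.075,0.03,0,0,0.05],
  [0.075,0.06,0,-0.01,0.1],
  [0.075,0.09,0,-0.02,0.13],
  [0.075,0.115,0,-0.02,0.13],
  [0.075,0.125,0,-0.02,0.13],
  [0.075,0.125,0,-0.02,0.13],
], newtons=60)

```text
t: 39.18
tool_pos: [0.4274, 0.1297, 0.3992]
tool_rot: [-0.069, 3.136, 0.002]
contact_force: [0.2, -0.7, -0.3]
opening: 0.0752
grip_force: 0.0
```

```bash
cat > v.py <<'E'
from h import *
s=telemetry.get_obs();p,P=grab("wrist");C=cloud(p,P);M=R.from_rotvec(s["tool_rot"]).as_matrix()
print("t",round(s["t"],2),s["tool_pos"].round(4),"yaw y",np.degrees(np.arctan2(M[1,1],M[0,1])).round(2),s["contact_force"].round(1))
cv2.imwrite("pics/v1.png",p["img"])
z=C[...,2];T=(C-s["tool_pos"])@M
m=(z>.036)&(z<.06)&(abs(C[...,0]-.429)<.06)&(abs(C[...,1]-.13)<.06)
Q=C[m];r=cv2.minAreaRect((Q[:,:2]*1000).astype(np.float32));print("vblock",len(Q),np.round(r[0],1),np.round(r[1],1),round(r[2],1),"top z",np.percentile(Q[:,2],[50,95]).round(4))
c=np.array([*np.array(r[0])/1000,.03]);print("shift tool",((c-s["tool_pos"])@M).round(4))
a=np.radians(9.8);D=C[...,:2]-np.array([.6118,.1627]);x=D[...,0]*np.cos(a)+D[...,1]*np.sin(a);y=-D[...,0]*np.sin(a)+D[...,1]*np.cos(a)
k=(abs(y)<.012)&(x>-.08)&(x<-.062)&(z>.198)&(z<.225)
if k.sum()>5: print("roll",k.sum(),(x[k].min()*1000).round(1),(np.percentile(z[k],98)*1000).round(1))
E
python3 v.py
```

```text
t 39.18 [0.4274 0.1297 0.3992] yaw y 92.52 [ 0.2 -0.7 -0.3]
vblock 1972 [427.4 129.7] [50.4 40. ] 2.5 top z [0.047  0.0494]
shift tool [ 0.0017 -0.0005  0.3692]
```

Emit:
apply_moves([
  [0.075,0.001,-0.0005,0.04,0],
  [0.075,0.0015,-0.0005,0.08,0],
  [0.075,0.0015,-0.0005,0.12,0],
  [0.075,0.0015,-0.0005,0.16,0],
  [0.075,0.0015,-0.0005,0.19,0],
  [0.07,0.0015,-0.0005,0.208,0],
  [0.06,0.0015,-0.0005,0.212,0],
  [0.05,0.0015,-0.0005,0.212,0],
  [0.044,0.0015,-0.0005,0.212,0],
  [0.03,0.0015,-0.0005,0.212,0],
  [0.03,0.0015,-0.0005,0.212,0],
  [0.03,0.0015,-0.0005,0.212,0],
], newtons=60)

```text
t: 40.23
tool_pos: [0.4289, 0.1292, 0.1874]
tool_rot: [-0.068, 3.136, 0.001]
contact_force: [1.4, 0.8, 3.6]
opening: 0.0393
grip_force: 61.5
```

Emit:
apply_moves([
  [0.03,0,0,-0.02,0],
  [0.03,0.002,-0.01,-0.055,0],
  [0.03,0.005,-0.04,-0.09,0],
  [0.03,0.008,-0.075,-0.12,0],
  [0.03,0.011,-0.11,-0.15,0],
  [0.03,0.014,-0.148,-0.172,0],
  [0.03,0.017,-0.186,-0.172,0],
  [0.03,0.02,-0.224,-0.172,0],
  [0.03,0.022,-0.262,-0.172,0],
  [0.03,0.023,-0.297,-0.172,0],
  [0.03,0.023,-0.328,-0.172,0],
  [0.03,0.023,-0.328,-0.172,0],
])

```text
t: 41.23
tool_pos: [0.418, -0.204, 0.3568]
tool_rot: [0.059, -3.14, 0.004]
contact_force: [-0.5, 0.8, -6.3]
opening: 0.0395
grip_force: 63.9
```

```bash
cat > tr.py <<'E'
from h import *
s=telemetry.get_obs();p,P=grab("wrist");C=cloud(p,P);M=R.from_rotvec(s["tool_rot"]).as_matrix()
print("t",round(s["t"],2),s["tool_pos"].round(4),"yaw y",np.degrees(np.arctan2(M[1,1],M[0,1])).round(2),s["contact_force"].round(1),round(s["opening"],4))
cv2.imwrite("pics/tr.png",p["img"]);np.savez("tr.npz",C=C,img=p["img"],P=P,K=p["K"])
for d in eyes.outline_of("tray_v",p)[:3]:
    print("net",round(d["confidence"],2),d["box"],np.nanmedian(C[d["region"]],0).round(3))
z=C[...,2]
near=(abs(C[...,0]-.455)<.075)&(abs(C[...,1]+.323)<.06)
rim=near&(z>.0075)&(z<.0125);Q=C[rim];print("rim n",len(Q))
g=p["img"].mean(-1)
wh=near&(g>120)&(z<.013)&(C[...,0]>.41);Q2=C[wh]
for nm,q in (("bright",Q2),("raised",C[near&(z>.0075)&(z<.0125)&(C[...,0]>.41)])):
    if len(q)>20:
        r=cv2.minAreaRect((q[:,:2]*1000).astype(np.float32));print(nm,len(q),np.round(r[0],1),np.round(r[1],1),round(r[2],1),np.percentile(q[:,0],[1,99]).round(4),np.percentile(q[:,1],[1,99]).round(4))
fl=near&(z<.0065)&(z>.002)&(g>120);print("floor z",np.median(z[fl]),fl.sum())
E
python3 tr.py
```

```text
t 41.23 [ 0.418  -0.204   0.3568] yaw y 92.14 [-0.5  0.8 -6.3] 0.0395
net 0.93 [123.6, 0.0, 218.1, 86.6] [ 0.27  -0.343  0.004]
net 0.66 [171.7, 159.7, 253.3, 287.9] [ 0.431 -0.32   0.005]
net 0.17 [165.2, 391.4, 303.2, 430.0] [ 0.651 -0.252  0.017]
rim n 3621
bright 11056 [ 470. -323.] [120. 120.] 0.0 [0.411  0.5283] [-0.3818 -0.2643]
raised 1218 [ 452.6 -320.6] [74.5 90. ] 86.2 [0.4102 0.4982] [-0.3589 -0.2815]
floor z 0.0035104585891904405 4408
```

View pics/tr.png

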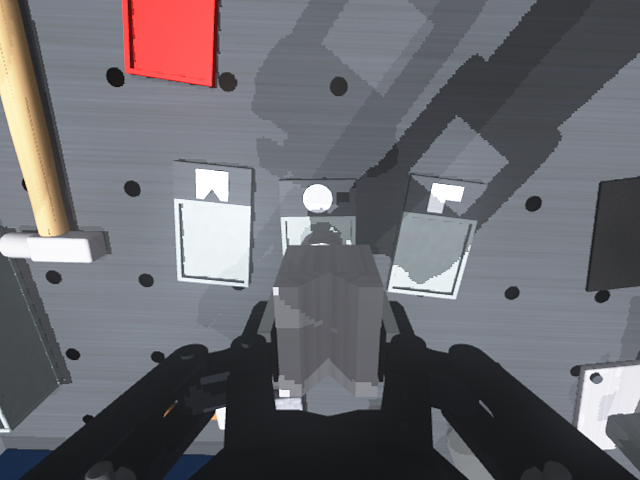

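tray_v is the left grey tray at about (215,240), with its V label at (212,183). Its centre measures (0.453, −0.321) and its yaw −3.8°. The V-block is held square.

Emit:
apply_moves([
  [0.03,-0.008,-0.03,0,0.03],
  [0.03,-0.016,-0.06,0,0.06],
  [0.03,-0.024,-0.09,0.02,0.09],
  [0.03,-0.0313,-0.11,0.05,0.105],
  [0.03,-0.0313,-0.118,0.08,0.105],
  [0.03,-0.0313,-0.118,0.11,0.105],
  [0.03,-0.0313,-0.118,0.12,0.105],
  [0.03,-0.0313,-0.118,0.12,0.105],
  [0.03,-0.0313,-0.118,0.12,0.105],
])

```text
t: 42.08
tool_pos: [0.4554, -0.3152, 0.2373]
tool_rot: [-0.095, -3.139, -0.001]
contact_force: [0.7, -0.8, -5.8]
opening: 0.0391
grip_force: 64.1
```

```bash
python3 - <<'E'
from h import *
s=telemetry.get_obs();M=R.from_rotvec(s["tool_rot"]).as_matrix()
print("t",round(s["t"],2),s["tool_pos"].round(4),"yaw y",np.degrees(np.arctan2(M[1,1],M[0,1])).round(2),s["contact_force"].round(1))
p,P=grab("wrist");H=np.array(p["hand_eye"]);T=cloud(p,H)
q=T[(abs(T[...,1])<.019)&(abs(T[...,0])<.035)&(T[...,2]>.1)&(T[...,2]<.2)]*1000
print("block bottom depth",np.percentile(q[:,2],[50,99]).round(1),"x",np.percentile(q[:,0],[1,99]).round(1))
E
```

```text
t 42.08 [ 0.4554 -0.3152  0.2373] yaw y 86.54 [ 0.7 -0.8 -5.8]
block bottom depth [142.2 180.4] x [-22.2  27.6]
```

Emit:
apply_moves([
  [0.03,0,-0.005,0.015,0],
  [0.03,0,-0.005,0.03,0],
  [0.03,0,-0.005,0.04,0],
  [0.03,0,-0.005,0.045,0],
  [0.03,0,-0.005,0.047,0],
  [0.03,0,-0.005,0.048,0],
  [0.03,0,-0.005,0.048,0],
])

```text
t: 42.72
tool_pos: [0.4553, -0.3214, 0.1902]
tool_rot: [0.097, 3.139, -0.001]
contact_force: [-0.4, -0.1, -5.5]
opening: 0.0392
grip_force: 64.4
```

Emit:
apply_moves([
  [0.03,0,0,0.0008,0],
  [0.03,0,0,0.0015,0],
  [0.03,0,0,0.0015,0],
])

```text
t: 42.97
tool_pos: [0.455, -0.3214, 0.1882]
tool_rot: [0.097, 3.14, -0.001]
contact_force: [0.3, -0.3, -6.1]
opening: 0.0391
grip_force: 64.4
```

Emit:
apply_moves([
  [0.03,0,0,0.0006,0],
  [0.03,0,0,0.0012,0],
  [0.03,0,0,0.0012,0],
])

```text
t: 43.22
tool_pos: [0.4551, -0.3215, 0.1875]
tool_rot: [0.097, 3.14, -0.0]
contact_force: [-3.2, 1.5, 1.0]
opening: 0.0395
grip_force: 65.2
```

Emit:
apply_moves([
  [0.03,0,0,0.0006,0],
  [0.03,0,0,0.001,0],
  [0.03,0,0,0.001,0],
])

```text
t: 43.47
tool_pos: [0.4552, -0.3215, 0.1875]
tool_rot: [-0.097, -3.14, -0.0]
contact_force: [-6.2, 4.1, 8.4]
opening: 0.0393
grip_force: 66.2
```

The block is on the floor. I'll open slowly, then rise.

Emit:
apply_moves([
  [0.04,0,0,-0.0008,0],
  [0.045,0,0,-0.001,0],
  [0.052,0,0,-0.001,0],
  [0.058,0,0,-0.001,0],
  [0.06,0,0,-0.01,0],
  [0.06,0,0,-0.04,0],
  [0.06,0,0,-0.075,0],
  [0.06,0,0,-0.11,0],
  [0.06,0.02,0,-0.14,0],
  [0.06,0.05,0,-0.16,0],
  [0.06,0.06,0,-0.16,0],
  [0.06,0.06,0,-0.16,0],
])

```text
t: 44.47
tool_pos: [0.3939, -0.3178, 0.3477]
tool_rot: [0.1, 3.137, -0.005]
contact_force: [-0.4, -0.5, -0.5]
opening: 0.0603
grip_force: 0.0
```

```bash
python3 - <<'E'
from h import *
s=telemetry.get_obs();p,P=grab("wrist");C=cloud(p,P);z=C[...,2];cv2.imwrite("pics/end.png",p["img"])
print("t",round(s["t"],2),s["tool_pos"].round(3))
m=(z>.034)&(z<.06)&(abs(C[...,0]-.453)<.05)&(abs(C[...,1]+.32)<.045)
Q=C[m];r=cv2.minAreaRect((Q[:,:2]*1000).astype(np.float32));print("vblock",len(Q),np.round(r[0],1),np.round(r[1],1),round(r[2],1),np.percentile(Q[:,2],[50,95]).round(4))
q=C[(z>.0075)&(z<.0125)&(abs(C[...,0]-.455)<.055)&(C[...,0]>.41)&(abs(C[...,1]+.32)<.05)]
r=cv2.minAreaRect((q[:,:2]*1000).astype(np.float32));print("rim",np.round(r[0],1),np.round(r[1],1),round(r[2],1))
a=np.radians(9.8);p,P=grab("side");C=cloud(p,P);z=C[...,2];D=C[...,:2]-np.array([.6118,.1627]);x=D[...,0]*np.cos(a)+D[...,1]*np.sin(a);y=-D[...,0]*np.sin(a)+D[...,1]*np.cos(a)
k=(abs(y)<.015)&(x>-.085)&(x<-.062)&(z>.198)&(z<.225)
print("roll side",k.sum(),(np.percentile(x[k],2)*1000).round(1),(np.percentile(z[k],98)*1000).round(1))
d=np.load("side0.npz");C=d["C"];z=C[...,2];D=C[...,:2]-np.array([.6118,.1627]);x=D[...,0]*np.cos(a)+D[...,1]*np.sin(a);y=-D[...,0]*np.sin(a)+D[...,1]*np.cos(a)
k=(abs(y)<.015)&(x>-.085)&(x<-.062)&(z>.198)&(z<.225)
print("roll side start",k.sum(),(np.percentile(x[k],2)*1000).round(1),(np.percentile(z[k],98)*1000).round(1))
E
```

```text
t 44.47 [ 0.394 -0.318  0.348]
vblock 2393 [ 453.  -320.9] [40.  51.6] 86.4 [0.0466 0.0493]
rim [ 452.5 -320.5] [74.3 89.2] 86.4
roll side 65 -73.4 213.7
roll side start 65 -73.3 212.8
```

The V-block stands in the middle of tray_v, square to it and flat, within 1 mm. The trigger has sprung all the way back. I'll hand it in.

```bash
python3 -c "
from station import ctrl
print(ctrl.finish_job())"
```

```text
the job is handed in; nothing more can be done
None
```

I handed the job in at about 44.5 s of the 61 s limit: the final squeeze held soft air for about 1.3 s and near-full blast for about 1.5 s, the trigger sprang back, and the V-block stands released, flat and within 1 mm of centre in its own tray; four earlier squeezes stopped short of full blast and were let go first, and one briefly pressed with about 40 N (right at the limit, though with the finger pad).

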